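# Put the pile of sharpening stones back in their wooden bases

## Robot

A 6-joint arm with a two-finger parallel gripper is mounted at the origin on the work surface. World frame = base frame: x ahead of the robot, y to its left, z up, the work surface at z = 0. Lengths are in mm, angles in rad, forces in N, time in s.
With the tool pointing down it reaches from about 250 to 775 mm from the base axis. Payload 8.9 kg.
Tool frame: the origin (TCP) lies at the very end of the fingers, on their centre line; the grasp point (between the pads) lies 19 mm behind it; x points along the fingers, y is the direction in which the jaws open and shut, and the axes are right-handed (so a half turn about x gives the same grasp; the last joint's range is limited). The gripper opens to 85 mm and grips with 20 to 120 N. Pads are 22 mm wide; open, the fingers measure 114 mm over their backs; the gripper's body (76 mm by 85 mm) begins 54 mm behind the grasp point. The pads swing forward as they close: fully open they stand 13 mm farther back than shut.
Start: joints at [1.073, 0.291, -0.153, 1.127, 0, 1.431], TCP at [184.348, 491.568, 231.305] pointing down, gripper open.
Joint ranges: [-2.52, 2.52], [-0.91, 1.74], [-1.3, 1.37], [-1.96, 2.02], [-1.52, 1.47], [-3.14, 3.14]. Speed limits (rad/s): [2.22, 2.22, 2.79, 3.14, 3.14, 3.14].

## Interface

Orientations are given as a 3x3 rotation matrix whose columns are the frame's x, y, z axes.
In Python, from cell import state, camera, camera_params, hand_in gives the robot as it stands.
- The arm moves only by the tool play_rows, never from a script. Its argument "motion" is a list of rows, each a list of 7 numbers: the shift along the tool's x, y, z in m, then the turn, a rotation vector about the tool's x, y, z in degrees, then the closure, from -1 (fully open) to 1 (shut). In form: [[tx, ty, tz, wx, wy, wz, hand], ...]. A call has 1 to 10 rows; each row is the pose to reach, as a shift and turn from the pose commanded when the call began, along the tool's axes at that moment; what a row does not reach only later rows make up. A row lasts 1/10 s, in which the tool goes at most 50 mm and 8.59 degrees, less where a joint would pass 70% of its speed; a pose out of reach is approached as far as the arm can. A call with a gripper value outside its range is refused whole. The fingers move at their own pace and stop on an object; "squeeze" is the grip in N (left out, the last holds). Time passes only in rows, so rows that repeat a pose let the fingers close. It gives the time, the measured TCP pose, the force and the opening at its end, in the units of the state.
- state(): the state, without advancing time (a new reading comes with each control period).
- camera(name): name is "scene" or "top"; returns the picture (400x640x3 uint8, blue, green, red); there is no depth.
- camera_params(name): a dict with "K" (3x3 intrinsics, pixels), "cam_to_world" (4x4, takes a point from camera to world coordinates). Camera axes: x right, y down, z forward; pixel columns grow to the right and rows downward; lengths in mm; the calibration is good to about 2 mm. A picture is of the moment at which its call begins. camera_params takes no time and is no camera call.
- hand_in(): hands the job in, once; it reports no verdict.
The state is a dict: "t": time; "q": joint angles; "joint_velocities": joint speeds; "joint_torque": joint torques, N m; "ee_pos": TCP position; "eef_rot": TCP orientation; "contact_force": force on the tool from outside, world axes, zero at the start; "wrist_torque": the same for the moment, N m; "gripper_width": opening from 0.0 (shut) to 1.0 (fully open).
Only numpy, scipy, OpenCV 4.12 (cv2) and the standard library are available. Lean on these libraries where they do the work, as an engineer would, in place of code of your own. Each camera call takes 0.05 s, during which the arm holds its last target.

## Task

The four sharpening stones have been left piled on the grinding bench. Take them off the pile one at a time, from the top, and put each stone, same side up, in the wooden base whose pocket was cut for it, lying flat on the pocket floor. The stones chip easily, so lower them in rather than dropping them, do not let any tip over, and leave the angle grinder and the oil bottle where they are.

Things in the scene. Friction and masses are not known exactly. Their poses are not given: they have to be found in the camera images.
- bench_stone: The largest, a brick-shaped two-layer sharpening stone (dark coarse body with a 5 mm light grey fine layer on top): 165 mm long (its x axis), 52 mm wide (its y axis), 25 mm thick, about 0.49 kg. It lies on the bench at the bottom of the pile. Loose. Origin: centre of its underside, z up.
- medium_stone: The middle-sized, a brick-shaped two-layer sharpening stone (dark coarse body with a 5 mm light grey fine layer on top): 115 mm long (its x axis), 40 mm wide (its y axis), 20 mm thick, about 0.21 kg. It lies on the bench stone, not quite square or centred on it. Loose. Origin: centre of its underside, z up.
- round_stone: The only round one, a puck-shaped two-layer sharpening stone (dark coarse body with a 5 mm light grey fine layer on top): 60 mm in diameter, 28 mm thick, about 0.18 kg. It lies on the medium stone, not quite square or centred on it. Loose. Origin: centre of its underside, z up.
- pocket_stone: The smallest, a narrow brick-shaped two-layer sharpening stone (dark coarse body with a 5 mm light grey fine layer on top): 70 mm long (its x axis), 25 mm wide (its y axis), 15 mm thick, about 0.06 kg. It lies on top of the round stone, not quite square or centred on it. Loose. Origin: centre of its underside, z up.
- bench_base: Pale wooden base of the bench stone: an oblong pocket 177 x 64 mm (long along x), 8 mm deep, in a block 197 x 84 mm. It stands firm on the bench; rim 25 mm and pocket floor 17 mm above the bench. The pocket leaves 6 mm all round its stone, and the seated stone stands 17 mm proud of the rim. Origin: centre of the block's underside, at bench height, under the pocket's centre; z up.
- medium_base: Pale wooden base of the medium stone: an oblong pocket 127 x 52 mm (long along x), 7 mm deep, in a block 147 x 72 mm. It stands firm on the bench; rim 25 mm and pocket floor 18 mm above the bench. The pocket leaves 6 mm all round its stone, and the seated stone stands 13 mm proud of the rim. Origin: centre of the block's underside, at bench height, under the pocket's centre; z up.
- round_base: Pale wooden base of the round stone: a round pocket 72 mm across, 9 mm deep, in a square block 94 x 94 mm. It stands firm on the bench; rim 25 mm and pocket floor 16 mm above the bench. The pocket leaves 6 mm all round its stone, and the seated stone stands 19 mm proud of the rim. Origin: centre of the block's underside, at bench height, under the pocket's centre; z up.
- pocket_base: Pale wooden base of the pocket stone: an oblong pocket 82 x 37 mm (long along x), 5 mm deep, in a block 102 x 57 mm. It stands firm on the bench; rim 25 mm and pocket floor 20 mm above the bench. The pocket leaves 6 mm all round its stone, and the seated stone stands 10 mm proud of the rim. Origin: centre of the block's underside, at bench height, under the pocket's centre; z up.
- angle_grinder: Bystander: an angle grinder lying with its disc up, about 290 mm long (handle to -x, head to +x), 91 mm high, side handle reaching 150 mm to +y. Loose, 1.7 kg. Origin: on the bench, under the middle of the body.
- oil_bottle: Bystander: a white bottle of honing oil with a black spout, 58 mm across, 162 mm high, standing, 0.25 kg, loose. Origin: centre of its underside.
There are look-alikes about, which are no part of the job. What is shaped like the bench_base but green or pink is not meant.

How it is judged:
By the outcome, as a careful person would: the job done as asked, in the order asked, and still so for the second after the job is handed in, with the robot touching nothing.
It also fails if it takes over 106 s, if anything falls off the work surface, if the arm or the gripper's body presses on something with over 40 N, if the wrist force passes 120 N, or if a joint passes its speed limit or range.

## Working session

There is one attempt and no reset: what is moved stays moved. The work goes in short steps, Python scripts to look and compute and a tool call to move; the robot and the scene stay as the last step left them, time stands still between calls to the robot, and variables do not carry over. Pictures are saved under pics/ and viewed, and the job is handed in when it is done.

Besides the shell and the picture viewer there is one more tool, called after ">>>" in YAML: its name, and indented under it one key for each argument. play_rows: Moves the arm, as the interface text tells. Its arguments: {"type":"object","properties":{"motion":{"type":"array"},"squeeze":{"type":"number"}},"required":["motion"]}

```bash
ls; mkdir -p pics
python3 - <<'E'
from cell import *
import cv2
for n in("scene","top"):
    cv2.imwrite(f"pics/{n}0.png",camera(n)); p=camera_params(n); print(n,p["K"],p["cam_to_world"])
s=state();print(s)
E
```

```text
pics
scene [[514.3400934    0.         317.43504362]
 [  0.         514.3400934  193.18869867]
 [  0.           0.           1.        ]] [[-9.10922923e-02  7.34115830e-01 -6.72886426e-01  1.45802408e+03]
 [ 9.95818373e-01  6.24508038e-02 -6.66758206e-02  2.38992614e+02]
 [-6.92547722e-03 -6.76146319e-01 -7.36734819e-01  1.08658286e+03]
 [ 0.00000000e+00  0.00000000e+00  0.00000000e+00  1.00000000e+00]]
top [[369.28044416   0.         320.21670425]
 [  0.         369.28044416 196.82522539]
 [  0.           0.           1.        ]] [[-1.45795523e-01 -9.65211987e-01  2.17047195e-01  3.23938184e+02]
 [-9.89295851e-01  1.40884880e-01 -3.80153814e-02  1.47775709e+02]
 [ 6.11423396e-03 -2.20266362e-01 -9.75420600e-01  1.06050885e+03]
 [ 0.00000000e+00  0.00000000e+00  0.00000000e+00  1.00000000e+00]]
{'t': 0.1, 'q': array([ 1.07272101e+00,  2.91234739e-01, -1.54034425e-01,  1.12671706e+00,
        7.46764079e-06,  1.43150281e+00]), 'joint_velocities': array([ 1.15482478e-03, -1.16082435e-03, -4.80723114e-06,  3.74497019e-04,
        1.23961894e-03, -4.42663527e-04]), 'joint_torque': array([ 7.89374899e-04, -5.37979746e+01,  3.31918466e+01,  9.28267225e-03,
       -1.94550644e-04,  1.51729381e-05]), 'ee_pos': array([184.14681557, 491.22586073, 230.79026283]), 'eef_rot': array([[-5.75018524e-04,  3.51133528e-01,  9.36325219e-01],
       [-1.04176507e-03,  9.36324655e-01, -3.51133956e-01],
       [-9.99999292e-01, -1.17733944e-03, -1.72605376e-04]]), 'contact_force': array([-0.46732017, -0.19265472, -0.03584711]), 'wrist_torque': array([ 0.01251959, -0.01345573,  0.02485137]), 'gripper_width': 0.9980930410103973}
```

View pics/scene0.png

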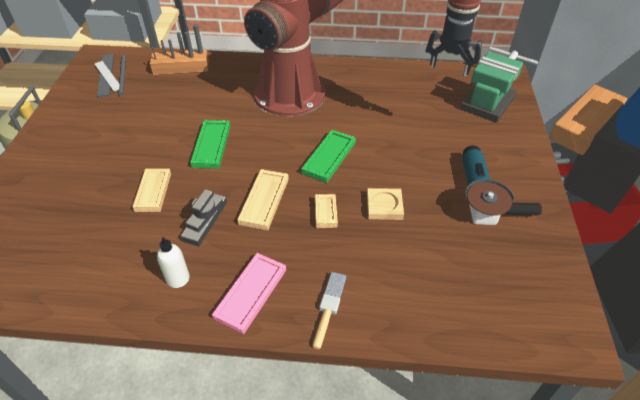

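View pics/top0.png

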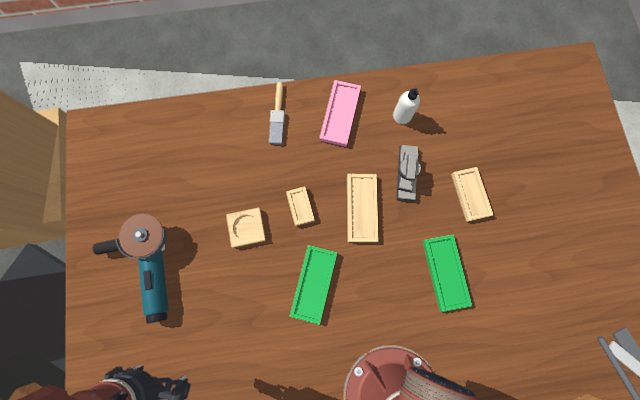

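Top view, candidates:
- **Pale bases:** the large oblong (362,208), middle oblong (472,194), small oblong (300,207) and the square with a round pocket (245,228).
- **Look-alikes to ignore:** green (315,285) and (447,273), pink (341,114).
- **Pile:** (408,173).
- **Bystanders:** bottle (405,106) and grinder (145,260).

I choose the four pale bases, then check the pile and bases in a crop.

Run:
```python
import cv2,numpy as np
t=cv2.imread("pics/top0.png");s=cv2.imread("pics/scene0.png")
a=cv2.resize(t[135:215,375:445],None,fx=5.6,fy=5.6,interpolation=cv2.INTER_CUBIC)
b=cv2.resize(s[180:250,170:240],None,fx=5.6,fy=5.6,interpolation=cv2.INTER_CUBIC)
h=max(a.shape[0],b.shape[0]);o=np.zeros((h,a.shape[1]+b.shape[1],3),np.uint8)
o[:a.shape[0],:a.shape[1]]=a;o[:b.shape[0],a.shape[1]:]=b
cv2.imwrite("pics/crop0.png",o)
c=cv2.resize(t[155:255,220:500],None,fx=2.8,fy=2.8,interpolation=cv2.INTER_CUBIC);cv2.imwrite("pics/crop1.png",c)
```

```text
(no output)
```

View pics/crop0.png

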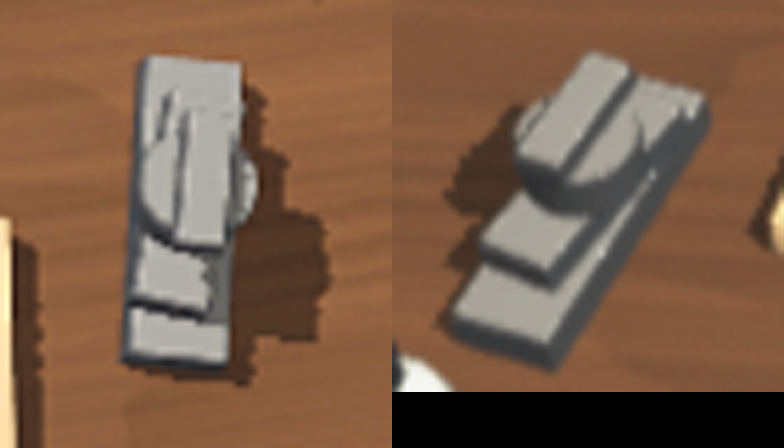

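View pics/crop1.png

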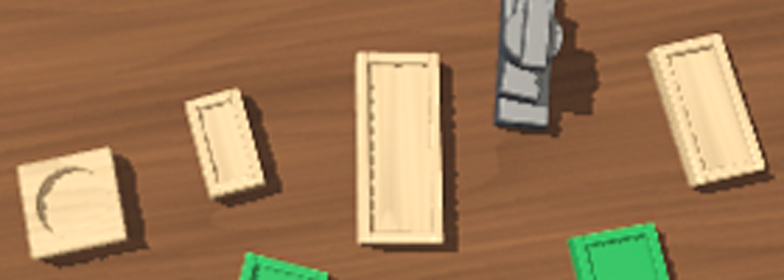

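The crop shows the pocket stone on top of the round stone, then medium, then bench, and the four pale bases with pockets. Now I'll measure.

```bash
cat > h.py <<'E'
import numpy as np,cv2
from cell import *
def ray(cam,uv,z):
    p=camera_params(cam);K=p["K"];T=p["cam_to_world"]
    uv=np.atleast_2d(np.array(uv,float))
    d=np.c_[uv,np.ones(len(uv))]@np.linalg.inv(K).T@T[:3,:3].T
    o=T[:3,3];return (o+d*((z-o[2])/d[:,2])[:,None])[:,:2]
def proj(cam,P):
    p=camera_params(cam);T=np.linalg.inv(p["cam_to_world"]);P=np.atleast_2d(P)
    c=P@T[:3,:3].T+T[:3,3];q=c@p["K"].T;return q[:,:2]/q[:,2:]
def rect(pts):
    (c,(w,h),a)=cv2.minAreaRect(np.array(pts,np.float32)); b=cv2.boxPoints(((c),(w,h),a))
    e1=b[1]-b[0];e2=b[2]-b[1];L=e1 if np.linalg.norm(e1)>np.linalg.norm(e2) else e2
    return np.array(c),max(w,h),min(w,h),np.degrees(np.arctan2(L[1],L[0]))%180
def pic(cam,img,u0,v0,u1,v1,f,name,grid=None):
    c=cv2.resize(img[v0:v1,u0:u1],None,fx=f,fy=f,interpolation=cv2.INTER_CUBIC)
    if grid:
        for u in range(u0-u0%grid+grid,u1,grid):
            x=int((u-u0+.5)*f);cv2.line(c,(x,0),(x,8),(0,0,255),1);cv2.putText(c,str(u),(x-10,20),0,.4,(0,0,255),1)
        for v in range(v0-v0%grid+grid,v1,grid):
            y=int((v-v0+.5)*f);cv2.line(c,(0,y),(8,y),(0,0,255),1);cv2.putText(c,str(v),(10,y+4),0,.4,(0,0,255),1)
    cv2.imwrite(name,c)
E
python3 - <<'E'
from h import *
for cam in("top","scene"):
    im=cv2.imread(f"pics/{cam}0.png");hsv=cv2.cvtColor(im,cv2.COLOR_BGR2HSV)
    m=cv2.inRange(hsv,(12,40,165),(32,160,255))
    if cam=="top": m[:140]=0;m[:, :200]=0
    else: m[:150]=0; m[240:]=0;m[:,:120]=0;m[:,420:]=0
    m=cv2.morphologyEx(m,cv2.MORPH_CLOSE,np.ones((5,5)))
    o=camera_params(cam)["cam_to_world"][:3,3]
    for c in cv2.findContours(m,cv2.RETR_EXTERNAL,cv2.CHAIN_APPROX_NONE)[0]:
        if cv2.contourArea(c)<200: continue
        w=ray(cam,c[:,0],25); C,L,W,a=rect(w)
        cor=C+(C-o[:2])*25/(o[2])*0.5
        print(cam,c[:,0].mean(0).round(),C.round(1),round(L,1),round(W,1),"yaw %.1f"%a,"cor",cor.round(1))
t=cv2.imread("pics/top0.png");s=cv2.imread("pics/scene0.png")
pic("top",t,392,140,432,210,8,"pics/ct.png",10)
pic("scene",s,175,182,232,248,8,"pics/cs.png",10)
E
```

```text
top [245. 227.] [499.6 330.7] 98.0 97.4 yaw 93.7 cor [501.6 332.8]
top [299. 205.] [538.6 169.8] 104.6 59.2 yaw 7.1 cor [541.1 170.1]
top [362. 208.] [509.1  -6.7] 198.5 85.8 yaw 170.7 cor [511.3  -8.5]
top [472. 194.] [ 501.7 -325.7] 149.1 82.6 yaw 4.5 cor [ 503.8 -331.3]
scene [326. 210.] [548.3 171.6] 120.4 57.5 yaw 7.3 cor [537.8 170.8]
scene [385. 203.] [509.2 332. ] 114.4 96.3 yaw 4.2 cor [498.3 333.1]
scene [263. 199.] [517.1  -3.6] 215.0 93.1 yaw 171.3 cor [506.3  -6.4]
scene [152. 190.] [ 510.8 -325.2] 166.5 81.8 yaw 4.8 cor [ 499.9 -331.7]
```

View pics/ct.png

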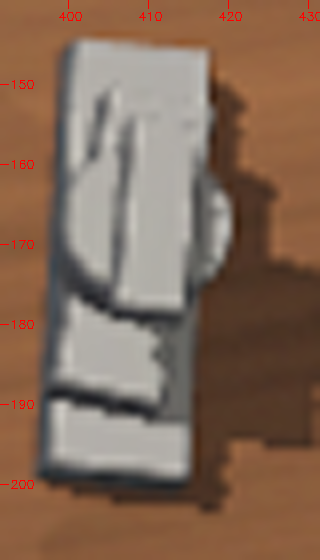

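View pics/cs.png

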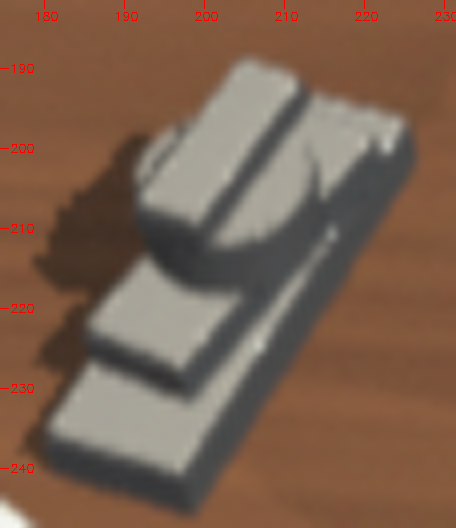

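Run:
```python
from h import *
w=ray("scene",[(192,206.5),(200,210),(212,192.5),(205,188.8)],88);print(w.round(1),rect(w))
w=ray("top",[(406,177),(414.3,178.2),(407.8,153.5)],88);print(w.round(1))
print("round",ray("scene",[(201,211.5)],73),ray("top",[(399.3,166),(420.3,168)],73))
print("med scene",ray("scene",[(185.5,221.5),(197,227)],45),"top",ray("top",[(399,186.8),(411.5,190.3)],45))
print("bench scene",ray("scene",[(180.5,236),(197,241),(225.5,196.5)],25),"top",ray("top",[(397.5,198),(415,198.3),(417.5,146),(400.5,144.5)],25))
s=state();print(s["eef_rot"])
b=ray("top",[(405,106)],0);print(b)
# predicted locations of grinder disc height
print(ray("top",[(141,236),(95,248),(155,320)],90))
t=cv2.imread("pics/top0.png")
pic("top",t,445,160,500,226,9,"pics/mb.png",10)
```

```text
[[ 619.8 -169.6]
 [ 629.8 -146.1]
 [ 567.1 -129.3]
 [ 555.6 -151. ]] (array([ 592.66217041, -148.54089355]), 69.91047668457031, 25.35866928100586, np.float32(163.8774))
[[ 561.5 -130.6]
 [ 554.8 -152.4]
 [ 627.3 -148.8]]
round [[ 622.14205134 -148.00129931]] [[ 599.19174305 -122.56381605]
 [ 584.99275181 -179.61547066]]
med scene [[ 636.39799539 -190.871069  ]
 [ 651.94897805 -156.15761529]] top [[ 546.46520207 -117.49825027]
 [ 531.28998676 -150.64378059]]
bench scene [[ 669.68323269 -199.23380202]
 [ 682.00286677 -152.1949329 ]
 [ 522.6687786  -111.50124161]] top [[ 518.82009795 -112.05470401]
 [ 510.66924766 -161.76811638]
 [ 665.79983755 -201.26607193]
 [ 677.69911648 -152.10477493]]
[[-5.75018524e-04  3.51133528e-01  9.36325219e-01]
 [-1.04176507e-03  9.36324655e-01 -3.51133956e-01]
 [-9.99999292e-01 -1.17733944e-03 -1.72605376e-04]]
[[ 809.28466572 -197.87038393]]
[[503.56511892 590.5685396 ]
 [489.46448261 709.94906843]
 [287.32497199 564.53196241]]
```

View pics/mb.png

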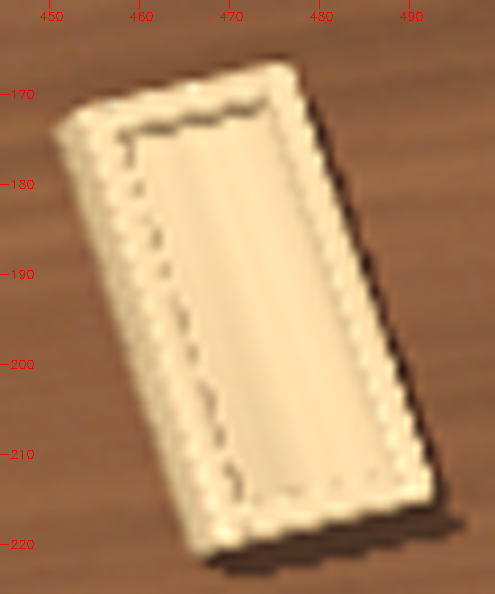

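```bash
cat >> h.py <<'E'
def go(x,y,z,jaw=None):
    s=state();R=s["eef_rot"];p=s["ee_pos"]
    d=R.T@(np.array([x,y,z])-p)
    j=np.degrees(np.arctan2(R[1,1],R[0,1]));w=0
    if jaw is not None: w=-((jaw-j+90)%180-90)
    print("t %.1f pos"%s["t"],p.round(1),"jaw %.1f"%j,"tilt",R[2,:].round(4),"F",s["contact_force"].round(1),"w %.3f"%s["gripper_width"],"q6 %.2f"%s["q"][5])
    print("  shift m",(d/1000).round(4),"turn wx %.1f"%w)
E
python3 -c "
from h import *
go(592.3,-149.8,140,74)"
```

```text
t 0.1 pos [184.1 491.2 230.8] jaw 69.4 tilt [-1.0e+00 -1.2e-03 -2.0e-04] F [-0.5 -0.2 -0. ] w 0.998 q6 1.43
  shift m [ 0.0912 -0.4568  0.6073] turn wx -4.6
```

>>> play_rows:
  motion:
    - [0,-0.457,0.607,-4.6,0,0,-1]
    - [0,-0.457,0.607,-4.6,0,0,-1]
    - [0,-0.457,0.607,-4.6,0,0,-1]
    - [0,-0.457,0.607,-4.6,0,0,-1]
    - [0,-0.457,0.607,-4.6,0,0,-1]
    - [0,-0.457,0.607,-4.6,0,0,-1]
    - [0,-0.457,0.607,-4.6,0,0,-1]
    - [0,-0.457,0.607,-4.6,0,0,-1]
    - [0,-0.457,0.607,-4.6,0,0,-1]
    - [0,-0.457,0.607,-4.6,0,0,-1]
  squeeze: 30

```text
t: 1.1
ee_pos: [453.3, 67.7, 231.3]
eef_rot: [[-0.0, 0.275, 0.961], [0.0, 0.961, -0.275], [-1.0, 0.0, -0.0]]
contact_force: [-0.0, 0.7, -0.1]
gripper_width: 1.0
```

```bash
python3 -c "
from h import *
go(592.3,-149.8,140,74)"
```

```text
t 1.1 pos [453.3  67.7 231.3] jaw 74.0 tilt [-1.e+00  1.e-04 -0.e+00] F [-0.   0.7 -0.1] w 1.000 q6 0.27
  shift m [ 0.0912 -0.1709  0.1934] turn wx 0.0
```

>>> play_rows:
  motion:
    - [0,-0.171,0.193,0,0,0,-1]
    - [0,-0.171,0.193,0,0,0,-1]
    - [0,-0.171,0.193,0,0,0,-1]
    - [0,-0.171,0.193,0,0,0,-1]
    - [0,-0.171,0.193,0,0,0,-1]
    - [0.02,-0.171,0.193,0,0,0,-0.2]
    - [0.07,-0.171,0.193,0,0,0,-0.2]
    - [0.091,-0.171,0.193,0,0,0,-0.2]
    - [0.091,-0.171,0.193,0,0,0,-0.2]
    - [0.091,-0.171,0.193,0,0,0,-0.2]

```text
t: 2.1
ee_pos: [591.4, -147.7, 140.7]
eef_rot: [[-0.0, 0.275, 0.961], [0.0, 0.961, -0.275], [-1.0, 0.0, -0.0]]
contact_force: [1.1, -0.1, 0.6]
gripper_width: 0.6
```

Run:
```python
from h import *
t=camera("top");s=camera("scene")
for p in([592.3,-149.8,88],[592.3,-149.8,140]): print(proj("top",p),proj("scene",p))
pic("top",t,375,120,455,215,6,"pics/ct1.png",10)
pic("scene",s,165,130,255,250,5,"pics/cs1.png",10)
go(592.3,-149.8,79,74)
```

```text
[[410.64251627 165.36567531]] [[202.10758349 199.06850667]]
[[415.50479324 159.34426548]] [[198.5823014  185.39242653]]
t 2.2 pos [ 592.4 -148.   142.1] jaw 74.1 tilt [-1.0e+00 -2.0e-04  2.7e-03] F [ 0.5 -0.2  0.3] w 0.604 q6 -0.09
  shift m [ 0.0631 -0.0017  0.0002] turn wx 0.1
```

View pics/cs1.png

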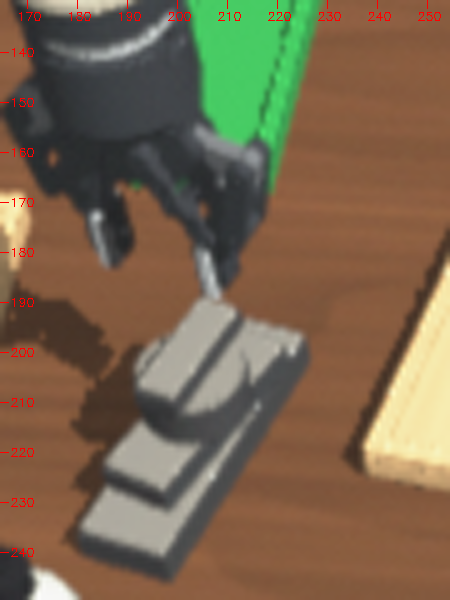

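View pics/ct1.png

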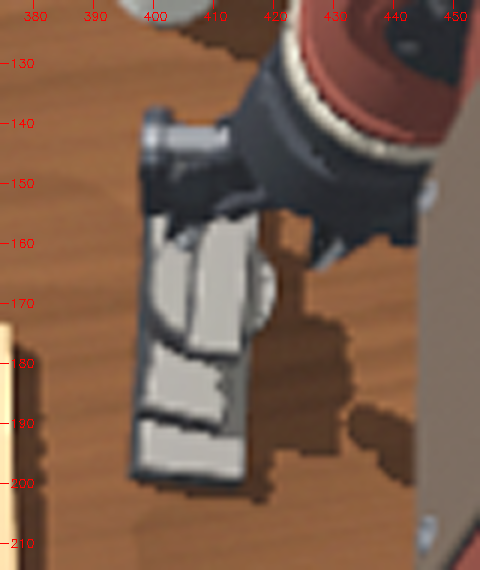

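The fingers straddle the pocket stone; their tips at (189,183) and (208,188) in the scene view match the projected TCP. Descending to grip.

>>> play_rows:
  motion:
    - [0.04,-0.002,0,0,0,0,-0.2]
    - [0.062,-0.002,0,0,0,0,-0.2]
    - [0.0625,-0.002,0,0,0,0,-0.2]
    - [0.0625,-0.002,0,0,0,0,-0.2]
    - [0.0625,-0.002,0,0,0,0,0.6]
    - [0.0625,-0.002,0,0,0,0,0.6]
    - [0.0625,-0.002,0,0,0,0,0.8]
    - [0.0625,-0.002,0,0,0,0,0.8]
    - [0.0625,-0.002,0,0,0,0,0.8]
    - [0.0625,-0.002,0,0,0,0,0.8]
  squeeze: 30

```text
t: 3.2
ee_pos: [592.0, -150.1, 79.8]
eef_rot: [[0.003, 0.275, 0.961], [-0.001, 0.961, -0.275], [-1.0, -0.0, 0.003]]
contact_force: [-0.7, -0.2, 7.4]
gripper_width: 0.282
```

Run:
```python
from h import *
s=camera("scene")
pic("scene",s,165,150,235,250,6,"pics/cs2.png",10)
go(592.3,-149.8,160,74)
```

```text
t 3.2 pos [ 592.  -150.1   79.8] jaw 74.0 tilt [-1.0e+00 -3.0e-04  3.2e-03] F [-0.6  0.9  6. ] w 0.277 q6 -0.09
  shift m [-0.0802  0.0004  0.0005] turn wx 0.0
```

View pics/cs2.png

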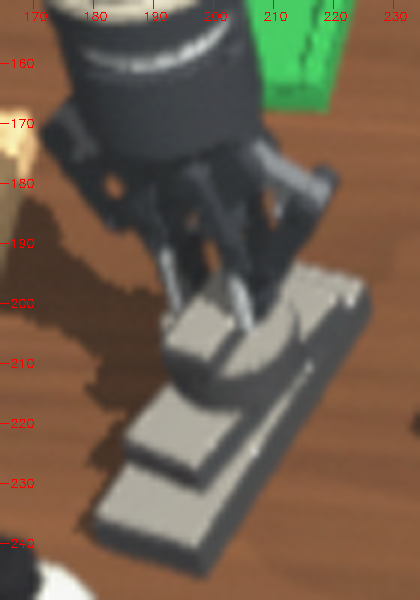

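>>> play_rows:
  motion:
    - [-0.01,0,0,0,0,0,0.8]
    - [-0.03,0,0,0,0,0,0.8]
    - [-0.06,0,0,0,0,0,0.8]
    - [-0.08,0,0,0,0,0,0.8]
    - [-0.08,0,0,0,0,0,0.8]
    - [-0.08,0,0,0,0,0,0.8]

```text
t: 3.85
ee_pos: [591.0, -149.8, 158.5]
eef_rot: [[0.001, 0.275, 0.961], [-0.001, 0.961, -0.275], [-1.0, -0.0, 0.001]]
contact_force: [0.1, -0.2, -2.2]
gripper_width: 0.282
```

Run:
```python
from h import *
s=camera("scene");t=camera("top")
pic("scene",s,165,130,245,250,5,"pics/cs3.png",10)
# bases finer: rim corners of pocket base for later
pic("scene",s,300,180,350,235,8,"pics/pbs.png",10)
pic("top",t,280,180,320,230,8,"pics/pbt.png",10)
go(539.5,170.5,160,97.2)
```

```text
t 4.0 pos [ 590.2 -149.5  157.1] jaw 74.0 tilt [-1.0e+00  1.0e-04 -1.4e-03] F [-0.4  0.3 -1.8] w 0.279 q6 -0.09
  shift m [-0.0027  0.2937 -0.1367] turn wx -23.2
```

View pics/cs3.png

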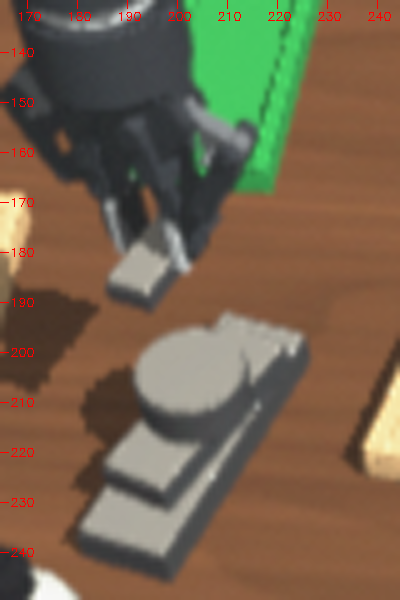

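View pics/pbs.png

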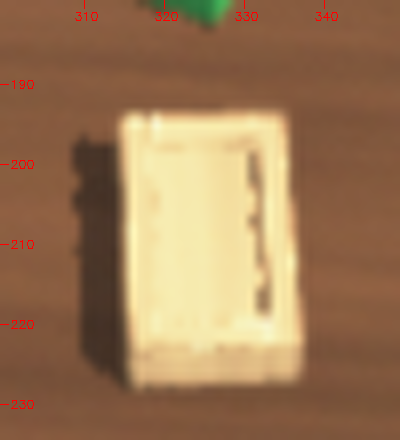

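View pics/pbt.png

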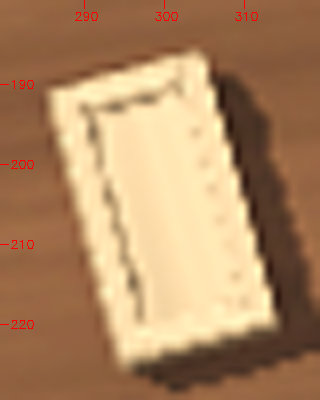

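The pocket stone is held level at (196,181) in the scene view, and the round stone below is undisturbed. Refining the base poses from the rim corners.

Run:
```python
from h import *
def R(n,cam,uv):
    w=ray(cam,uv,25); c,L,W,a=rect(w)
    # edge directions
    e1=(w[3]-w[0]);e2=w[2]-w[1]
    f=lambda e:round(np.degrees(np.arctan2(e[1],e[0]))%180,1)
    print(n,cam,"mean",w.mean(0).round(1),"long",f(e1),f(e2),"short",f(w[1]-w[0]),f(w[2]-w[3]),"len",[round(np.linalg.norm(x),1) for x in(e1,e2,w[1]-w[0],w[2]-w[3])])
R("pocket","scene",[(314.5,194),(335.3,194),(337.2,222.3),(315.3,222.3)])
R("pocket","top",[(286,191),(304.5,186.5),(313.5,220),(295.5,224)])
R("medium","top",[(453.5,171.5),(477,166.7),(492.5,215.3),(469,220.7)])
```

```text
pocket scene mean [540.5 169.9] long 6.6 6.7 short 94.9 94.9 len [np.float64(102.2), np.float64(102.2), np.float64(58.2), np.float64(58.3)]
pocket top mean [538.5 168.6] long 8.3 6.7 short 95.8 94.3 len [np.float64(100.2), np.float64(101.4), np.float64(54.9), np.float64(52.1)]
medium top mean [ 501.3 -330.6] long 4.2 3.6 short 93.5 94.5 len [np.float64(149.1), np.float64(147.9), np.float64(71.9), np.float64(70.3)]
```

>>> play_rows:
  motion:
    - [-0.003,0.015,-0.007,-1,0,0,0.8]
    - [-0.003,0.045,-0.02,-3,0,0,0.8]
    - [-0.003,0.08,-0.037,-6,0,0,0.8]
    - [-0.003,0.12,-0.056,-9,0,0,0.8]
    - [-0.003,0.16,-0.074,-12,0,0,0.8]
    - [-0.003,0.2,-0.093,-15,0,0,0.8]
    - [-0.003,0.24,-0.112,-18,0,0,0.8]
    - [-0.003,0.27,-0.126,-20,0,0,0.8]
    - [-0.003,0.288,-0.134,-21.5,0,0,0.8]
    - [-0.003,0.2935,-0.1365,-22,0,0,0.8]

```text
t: 4.95
ee_pos: [538.6, 172.7, 160.2]
eef_rot: [[-0.002, -0.11, 0.994], [0.0, 0.994, 0.11], [-1.0, 0.0, -0.002]]
contact_force: [-0.0, 0.1, -0.5]
gripper_width: 0.285
```

>>> play_rows:
  motion:
    - [0.03,0,0,0,0,0,0.8]
    - [0.06,0,0,0,0,0,0.8]
    - [0.09,0,0,0,0,0,0.8]
    - [0.1,0,0,0,0,0,0.8]
    - [0.1,0,0,0,0,0,0.8]
    - [0.1,0,0,0,0,0,0.8]

```text
t: 5.55
ee_pos: [540.8, 170.0, 61.7]
eef_rot: [[0.001, -0.105, 0.994], [0.0, 0.994, 0.105], [-1.0, 0.0, 0.001]]
contact_force: [0.2, -0.9, -0.6]
gripper_width: 0.281
```

Run:
```python
from h import *
s=camera("scene");t=camera("top")
pic("scene",s,290,150,360,240,6,"pics/cs4.png",10)
pic("top",t,270,165,330,235,6,"pics/ct4.png",10)
go(540,170,27,96)
```

```text
t 5.7 pos [541.3 170.2  62.3] jaw 96.0 tilt [-1.0e+00  2.0e-04  2.4e-03] F [ 0.1  0.2 -0.7] w 0.282 q6 0.07
  shift m [ 0.0353 -0.     -0.0014] turn wx 0.0
```

View pics/cs4.png

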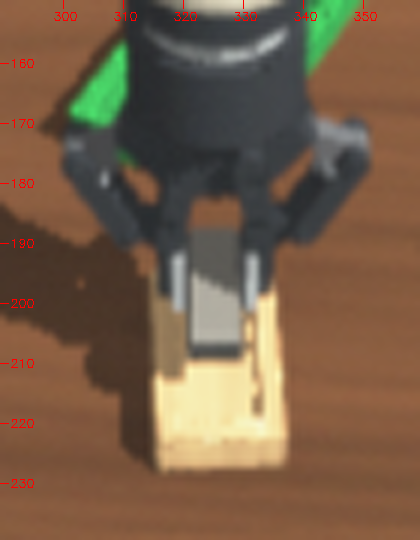

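View pics/ct4.png

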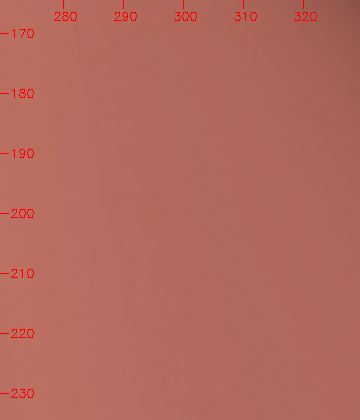

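Run:
```python
from h import *
w=ray("scene",[(320.6,207),(329.8,206.8)],70.5);print(w)
m=w.mean(0);print(m-35*np.array([np.cos(np.radians(6)),np.sin(np.radians(6))]))
```

```text
[[578.14799398 159.75653678]
 [575.40822535 183.68752498]]
[541.96984333 168.06353467]
```

>>> play_rows:
  motion:
    - [0.01,0.001,-0.003,0,0,0,0.8]
    - [0.02,0.001,-0.003,0,0,0,0.8]
    - [0.027,0.001,-0.003,0,0,0,0.8]
    - [0.031,0.001,-0.003,0,0,0,0.8]
    - [0.034,0.001,-0.003,0,0,0,0.8]
    - [0.035,0.001,-0.003,0,0,0,0.8]
    - [0.035,0.001,-0.003,0,0,0,0.8]
    - [0.035,0.001,-0.003,0,0,0,0.8]

```text
t: 6.45
ee_pos: [536.8, 170.7, 26.7]
eef_rot: [[-0.0, -0.105, 0.994], [-0.0, 0.994, 0.105], [-1.0, -0.0, -0.0]]
contact_force: [-6.2, -0.8, 14.7]
gripper_width: 0.281
```

Run:
```python
from h import *
s=camera("scene")
pic("scene",s,290,150,360,240,6,"pics/cs5.png",10)
go(540,170,26,96)
```

```text
t 6.5 pos [536.8 170.7  26.8] jaw 96.0 tilt [-1.e+00 -1.e-04 -3.e-04] F [-5.9 -0.8 13.9] w 0.280 q6 0.07
  shift m [ 0.0008 -0.001   0.0031] turn wx 0.0
```

View pics/cs5.png

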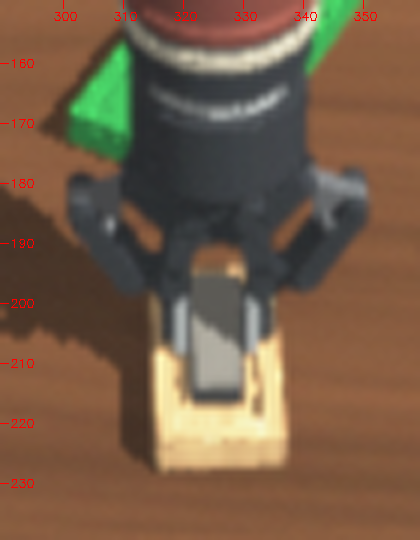

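Run:
```python
from h import *
w=ray("scene",[(321.0,214.3),(330,214)],35);print(w)
m=w.mean(0);print(m-35*np.array([np.cos(np.radians(6)),np.sin(np.radians(6))]))
```

```text
[[573.07712138 160.30244121]
 [569.9784403  184.20000387]]
[536.7195145  168.59272632]
```

>>> play_rows:
  motion:
    - [-0.002,0,0,0,0,0,0.8]
    - [-0.002,0.001,0.002,0,0,0,0.8]
    - [-0.002,0.001,0.0035,0,0,0,0.8]
    - [-0.002,0.001,0.0035,0,0,0,0.8]
    - [-0.001,0.001,0.0035,0,0,0,0.8]
    - [-0.001,0.001,0.0035,0,0,0,0.8]

```text
t: 7.1
ee_pos: [540.6, 172.1, 26.8]
eef_rot: [[0.0, -0.105, 0.994], [0.0, 0.994, 0.105], [-1.0, 0.0, 0.0]]
contact_force: [0.3, 1.2, 1.3]
gripper_width: 0.283
```

Run:
```python
from h import *
s=camera("scene")
pic("scene",s,290,150,360,240,6,"pics/cs6.png",10)
go(540,170,26,96)
```

```text
t 7.2 pos [540.6 172.1  26.8] jaw 96.0 tilt [-1.e+00 -0.e+00  3.e-04] F [ 0.4 -0.7  1.3] w 0.280 q6 0.07
  shift m [ 0.0008 -0.002  -0.0009] turn wx 0.0
```

View pics/cs6.png

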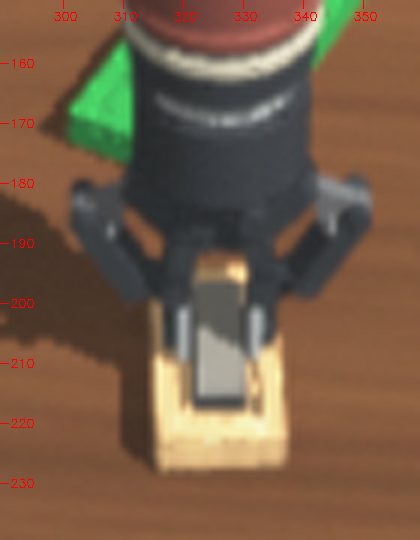

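Forces are near zero with the stone at floor height. Releasing and lifting.

>>> play_rows:
  motion:
    - [-0.001,0,0,0,0,0,0.3]
    - [-0.001,0,0,0,0,0,0.1]
    - [-0.001,0,0,0,0,0,0]
    - [-0.005,0,0,0,0,0,0]
    - [-0.03,0,0,0,0,0,-0.2]
    - [-0.07,0,0,0,0,0,-0.5]
    - [-0.12,0,0,0,0,0,-1]
    - [-0.14,0,0,0,0,0,-1]

```text
t: 7.95
ee_pos: [542.4, 172.5, 171.6]
eef_rot: [[0.006, -0.105, 0.994], [0.001, 0.994, 0.105], [-1.0, 0.0, 0.006]]
contact_force: [1.0, -0.7, -0.5]
gripper_width: 0.998
```

Run:
```python
from h import *
s=camera("scene");t=camera("top")
pic("scene",s,290,170,360,240,6,"pics/cs7.png",10)
pic("top",t,375,130,445,215,7,"pics/ct7.png",10)
pic("scene",s,165,170,245,250,7,"pics/cs7b.png",10)
go(592,-150,160,74)
```

```text
t 8.1 pos [542.7 172.5 170.7] jaw 96.0 tilt [-1.0e+00  5.0e-04  6.5e-03] F [-0.4  0.7 -0.5] w 0.997 q6 0.07
  shift m [ 0.0106 -0.3259  0.015 ] turn wx 22.0
```

View pics/cs7.png

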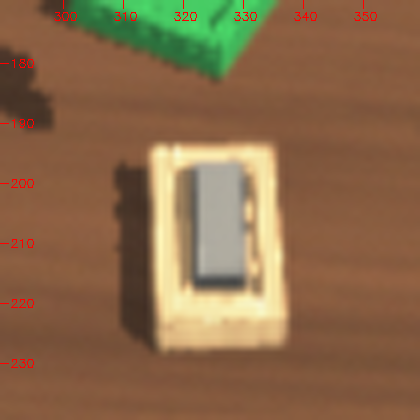

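View pics/ct7.png

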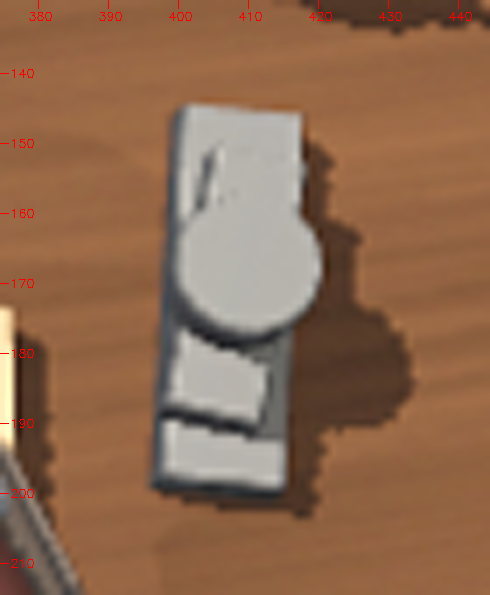

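View pics/cs7b.png

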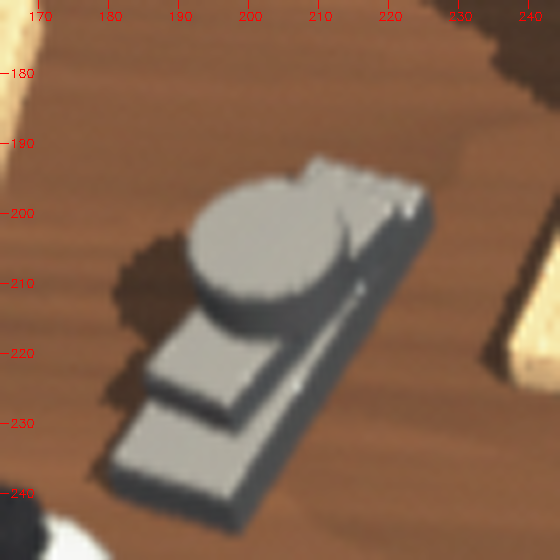

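Run:
```python
from h import *
print(ray("scene",[(202.3,203.5)],73),ray("top",[(410,166.9)],73))
# round base hole centre
t=cv2.imread("pics/top0.png");s=cv2.imread("pics/scene0.png")
pic("top",t,222,200,272,255,8,"pics/rbt.png",10)
pic("scene",s,360,180,410,230,8,"pics/rbs.png",10)
go(592,-150,160,74)
```

```text
[[ 594.65194185 -151.33563811]] [[ 592.29517737 -151.71474544]]
t 8.1 pos [542.7 172.5 170.7] jaw 96.0 tilt [-1.0e+00  5.0e-04  6.5e-03] F [-0.4  0.7 -0.5] w 0.997 q6 0.07
  shift m [ 0.0106 -0.3259  0.015 ] turn wx 22.0
```

View pics/rbt.png

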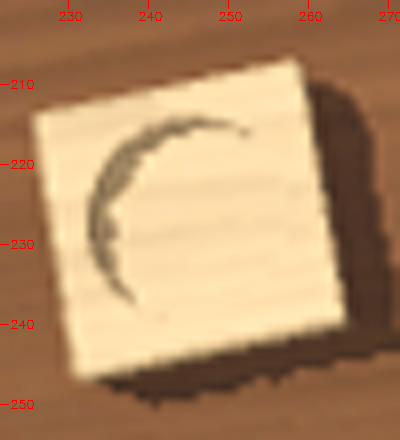

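View pics/rbs.png

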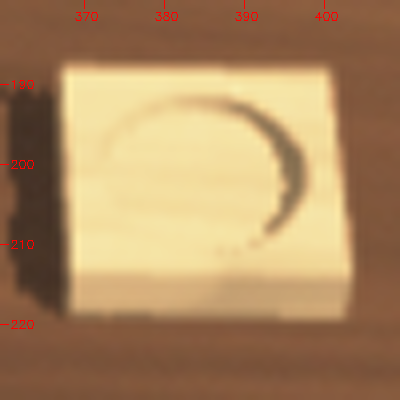

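Run:
```python
from h import *
print(ray("scene",[(367,188),(401,188),(403.3,213.5),(368,214)],25).mean(0),ray("top",[(225.5,213.5),(258.5,207),(264.5,240),(231,246.5)],25).mean(0))
go(593.5,-151.5,140,74)
```

```text
[500.27433094 330.83369038] [499.93930152 330.1659661 ]
t 8.1 pos [542.7 172.5 170.7] jaw 96.0 tilt [-1.0e+00  5.0e-04  6.5e-03] F [-0.4  0.7 -0.5] w 0.997 q6 0.07
  shift m [ 0.0306 -0.3276  0.0162] turn wx 22.0
```

>>> play_rows:
  motion:
    - [0,-0.328,0.016,22,0,0,-1]
    - [0,-0.328,0.016,22,0,0,-1]
    - [0,-0.328,0.016,22,0,0,-1]
    - [0,-0.328,0.016,22,0,0,-1]
    - [0,-0.328,0.016,22,0,0,-1]
    - [0,-0.328,0.016,22,0,0,-1]
    - [0.03,-0.328,0.016,22,0,0,-1]
    - [0.03,-0.328,0.016,22,0,0,-1]
    - [0.03,-0.328,0.016,22,0,0,-1]
    - [0.03,-0.328,0.016,22,0,0,-1]

```text
t: 9.05
ee_pos: [590.8, -151.5, 136.8]
eef_rot: [[-0.0, 0.274, 0.962], [0.0, 0.962, -0.274], [-1.0, 0.0, -0.0]]
contact_force: [-0.4, 0.6, -0.2]
gripper_width: 0.999
```

Run:
```python
from h import *
s=camera("scene")
pic("scene",s,155,130,245,250,5,"pics/cs8.png",10)
go(593.5,-151.5,56,74)
```

```text
t 9.1 pos [ 591.1 -151.3  137.2] jaw 74.1 tilt [-1.e+00  2.e-04  3.e-04] F [0.9 0.5 0.8] w 1.000 q6 -0.09
  shift m [0.0812 0.0005 0.0023] turn wx 0.1
```

View pics/cs8.png

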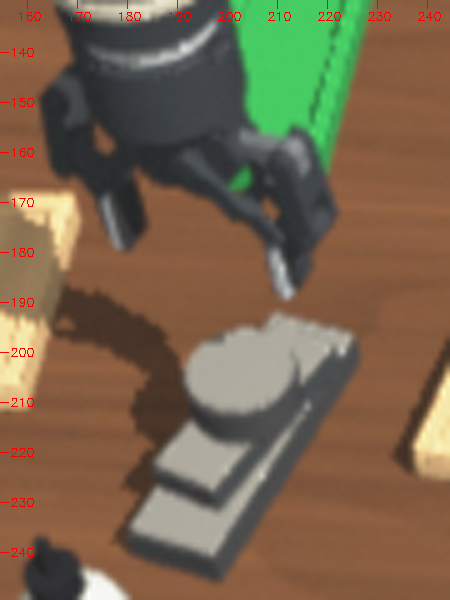

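>>> play_rows:
  motion:
    - [0.03,0.0005,0.002,0,0,0,-1]
    - [0.06,0.0005,0.002,0,0,0,-1]
    - [0.08,0.0005,0.002,0,0,0,-1]
    - [0.081,0.0005,0.002,0,0,0,-1]
    - [0.081,0.0005,0.002,0,0,0,-1]
    - [0.081,0.0005,0.002,0,0,0,-0.5]
    - [0.081,0.0005,0.002,0,0,0,-0.3]
    - [0.081,0.0005,0.002,0,0,0,0]
    - [0.081,0.0005,0.002,0,0,0,0]
    - [0.081,0.0005,0.002,0,0,0,0]
  squeeze: 40

```text
t: 10.1
ee_pos: [594.1, -152.5, 57.8]
eef_rot: [[0.003, 0.275, 0.962], [-0.0, 0.962, -0.275], [-1.0, 0.0, 0.003]]
contact_force: [-1.4, 1.0, 8.0]
gripper_width: 0.68
```

Run:
```python
from h import *
go(593.5,-151.5,140,74)
```

```text
t 10.1 pos [ 594.1 -152.5   57.8] jaw 74.1 tilt [-1.0e+00  4.0e-04  2.8e-03] F [-1.4  1.   8. ] w 0.680 q6 -0.09
  shift m [-0.0822  0.0008 -0.0007] turn wx 0.1
```

>>> play_rows:
  motion:
    - [-0.005,0,0,0,0,0,0]
    - [-0.02,0,0,0,0,0,0]
    - [-0.045,0,0,0,0,0,0]
    - [-0.07,0,0,0,0,0,0]
    - [-0.085,0,0,0,0,0,0]
    - [-0.09,0,0,0,0,0,0]
    - [-0.09,0,0,0,0,0,0]

```text
t: 10.8
ee_pos: [593.3, -152.6, 146.5]
eef_rot: [[0.001, 0.275, 0.961], [-0.001, 0.961, -0.275], [-1.0, -0.0, 0.001]]
contact_force: [-0.9, 0.0, -2.6]
gripper_width: 0.681
```

Run:
```python
from h import *
s=camera("scene")
pic("scene",s,155,130,245,250,5,"pics/cs9.png",10)
go(500.3,331.2,150,80)
```

```text
t 10.8 pos [ 592.8 -152.5  145.6] jaw 74.0 tilt [-1.e+00 -0.e+00 -2.e-04] F [ 0.2 -0.5 -1.6] w 0.684 q6 -0.09
  shift m [-0.0044  0.4396 -0.2219] turn wx -6.0
```

View pics/cs9.png

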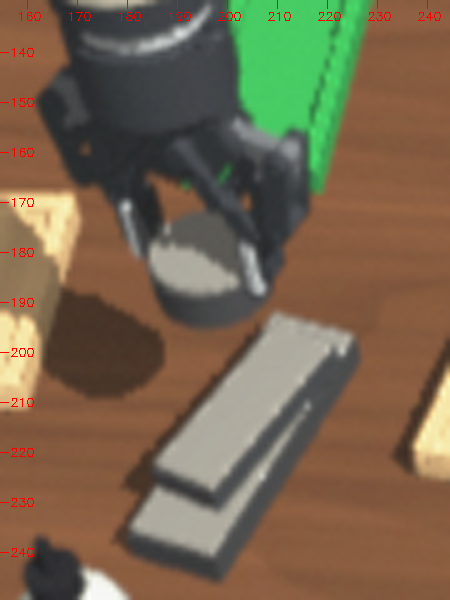

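>>> play_rows:
  motion:
    - [-0.004,0.015,-0.0075,0,0,0,0]
    - [-0.004,0.045,-0.023,-1,0,0,0]
    - [-0.004,0.08,-0.04,-1,0,0,0]
    - [-0.004,0.12,-0.06,-2,0,0,0]
    - [-0.004,0.16,-0.081,-2,0,0,0]
    - [-0.004,0.2,-0.101,-3,0,0,0]
    - [-0.004,0.24,-0.121,-3,0,0,0]
    - [-0.004,0.28,-0.141,-4,0,0,0]
    - [-0.004,0.32,-0.161,-4,0,0,0]
    - [-0.004,0.36,-0.182,-5,0,0,0]

```text
t: 11.85
ee_pos: [515.2, 245.8, 149.1]
eef_rot: [[-0.001, 0.19, 0.982], [-0.0, 0.982, -0.19], [-1.0, -0.001, -0.001]]
contact_force: [0.7, 0.3, -2.2]
gripper_width: 0.683
```

Run:
```python
from h import *
go(500.3,331.2,150,80)
```

```text
t 11.8 pos [515.2 245.8 149.1] jaw 79.1 tilt [-1.0e+00 -6.0e-04 -1.4e-03] F [ 0.7  0.3 -2.2] w 0.683 q6 0.51
  shift m [-0.0009  0.081  -0.0309] turn wx -0.9
```

>>> play_rows:
  motion:
    - [0,0.03,-0.012,-1,0,0,0]
    - [0,0.055,-0.021,-1,0,0,0]
    - [0,0.074,-0.028,-1,0,0,0]
    - [0.01,0.081,-0.031,-1,0,0,0]
    - [0.035,0.081,-0.031,-1,0,0,0]
    - [0.065,0.081,-0.031,-1,0,0,0]
    - [0.085,0.081,-0.031,-1,0,0,0]
    - [0.092,0.081,-0.031,-1,0,0,0]
    - [0.092,0.081,-0.031,-1,0,0,0]
    - [0.092,0.081,-0.031,-1,0,0,0]

```text
t: 12.85
ee_pos: [502.3, 329.1, 58.4]
eef_rot: [[0.001, 0.173, 0.985], [0.0, 0.985, -0.173], [-1.0, 0.0, 0.001]]
contact_force: [-0.0, -0.1, -1.2]
gripper_width: 0.681
```

Run:
```python
from h import *
s=camera("scene")
pic("scene",s,340,140,430,230,6,"pics/cs10.png",10)
go(500.3,331.2,28.8,80)
```

```text
t 12.9 pos [502.6 329.3  58.8] jaw 80.0 tilt [-1.0e+00  9.0e-04  1.3e-03] F [-0.3  0.6 -1.7] w 0.681 q6 0.63
  shift m [ 0.03    0.0015 -0.0027] turn wx 0.0
```

View pics/cs10.png

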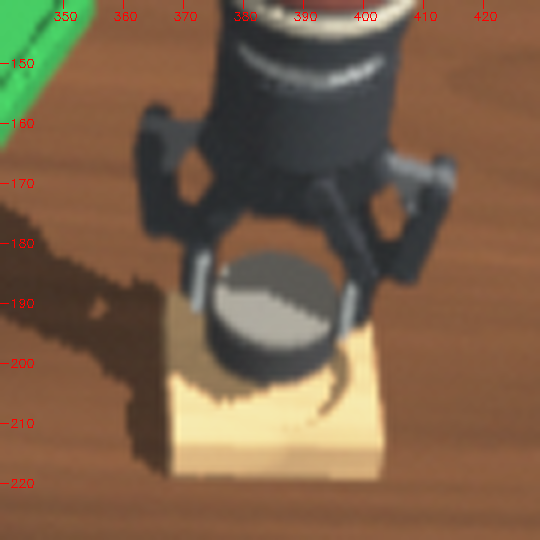

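Run:
```python
from h import *
print(ray("scene",[(385,189.6)],74))
go(500.3,331.2,29.5,80)
```

```text
[[504.78232625 327.00015655]]
t 12.9 pos [502.6 329.3  58.8] jaw 80.0 tilt [-1.0e+00  9.0e-04  1.3e-03] F [-0.3  0.6 -1.7] w 0.681 q6 0.63
  shift m [ 0.0293  0.0015 -0.0027] turn wx 0.0
```

>>> play_rows:
  motion:
    - [0.01,0.001,-0.002,0,0,0,0]
    - [0.018,0.002,-0.003,0,0,0,0]
    - [0.018,0.002,-0.003,0,0,0,0]
    - [0.018,0.002,-0.003,0,0,0,0]
    - [0.018,0.002,-0.003,0,0,0,0]
    - [0.018,0.002,-0.003,0,0,0,0]

```text
t: 13.5
ee_pos: [499.6, 331.7, 40.1]
eef_rot: [[0.0, 0.173, 0.985], [0.0, 0.985, -0.173], [-1.0, 0.0, 0.0]]
contact_force: [0.5, 0.6, -1.6]
gripper_width: 0.684
```

Run:
```python
from h import *
s=camera("scene")
pic("scene",s,340,140,430,230,6,"pics/cs11.png",10)
go(500.3,331.2,28.8,80)
```

```text
t 13.6 pos [499.5 331.7  40. ] jaw 80.0 tilt [-1.e+00  2.e-04  4.e-04] F [ 0.2  0.2 -0.9] w 0.681 q6 0.64
  shift m [ 0.0112 -0.0003  0.0008] turn wx 0.0
```

View pics/cs11.png

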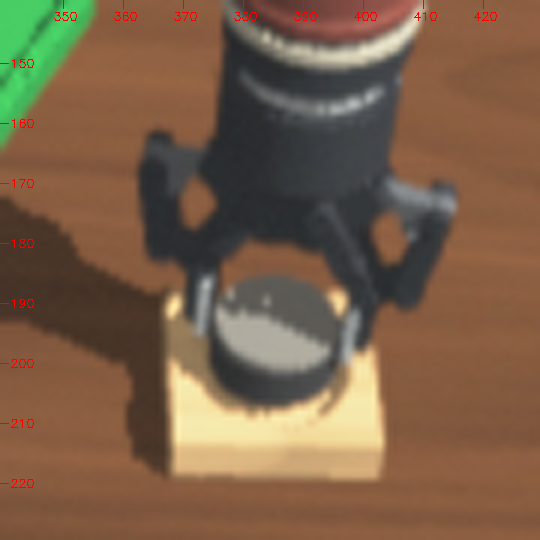

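```bash
python3 -c "
from h import *
print(ray('scene',[(385.8,193.4)],55.2))"
```

```text
[[501.05355528 330.83569818]]
```

>>> play_rows:
  motion:
    - [0.004,0,-0.001,0,0,0,0]
    - [0.008,0,-0.001,0,0,0,0]
    - [0.0105,0,-0.001,0,0,0,0]
    - [0.0115,0,-0.001,0,0,0,0]
    - [0.0115,0,-0.001,0,0,0,0]
    - [0.0115,0,-0.001,0,0,0,0]
    - [0.0115,0,-0.001,0,0,0,0]

```text
t: 14.25
ee_pos: [498.1, 331.7, 28.8]
eef_rot: [[-0.0, 0.173, 0.985], [-0.0, 0.985, -0.173], [-1.0, -0.0, -0.0]]
contact_force: [-3.8, -2.2, 7.5]
gripper_width: 0.679
```

Run:
```python
from h import *
s=camera("scene")
pic("scene",s,340,140,430,230,6,"pics/cs12.png",10)
go(500.3,331.2,28.8,80)
```

```text
t 14.3 pos [498.1 331.6  28.8] jaw 80.0 tilt [-1.e+00 -2.e-04 -3.e-04] F [-4.  -1.8  7.5] w 0.684 q6 0.64
  shift m [-0.     -0.      0.0023] turn wx 0.0
```

View pics/cs12.png

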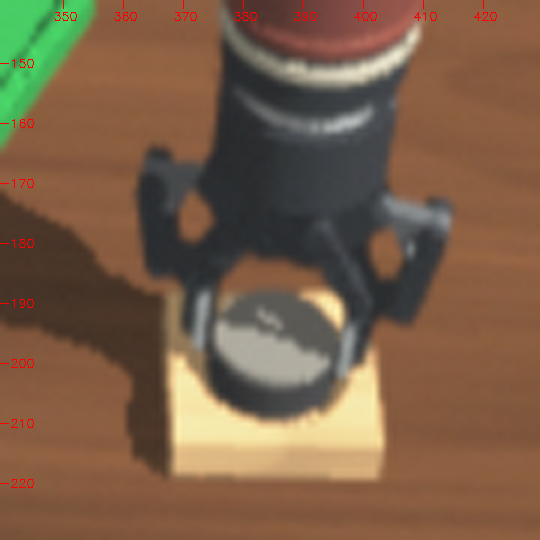

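Contact at TCP z 28.8, exactly floor height. Relieving and releasing.

>>> play_rows:
  motion:
    - [-0.0005,0,0.001,0,0,0,0]
    - [-0.0005,0,0.001,0,0,0,0]
    - [-0.0005,0,0.001,0,0,0,-0.5]
    - [-0.0005,0,0.001,0,0,0,-0.7]
    - [-0.001,0,0.001,0,0,0,-0.8]
    - [-0.005,0,0.001,0,0,0,-0.8]
    - [-0.03,0,0.001,0,0,0,-0.9]
    - [-0.07,0,0.001,0,0,0,-1]
    - [-0.11,0,0.001,0,0,0,-1]
    - [-0.13,0,0.001,0,0,0,-1]

```text
t: 15.3
ee_pos: [500.7, 332.3, 162.3]
eef_rot: [[0.004, 0.173, 0.985], [0.002, 0.985, -0.173], [-1.0, 0.003, 0.004]]
contact_force: [-0.4, 0.0, -0.7]
gripper_width: 1.002
```

Run:
```python
from h import *
s=camera("scene");t=camera("top")
pic("scene",s,340,165,430,230,5,"pics/cs13.png",10)
pic("top",t,375,130,445,215,7,"pics/ct13.png",10)
pic("scene",s,165,170,245,250,7,"pics/cs13b.png",10)
go(592,-153,140,68)
```

```text
t 15.4 pos [501.3 332.6 162.1] jaw 80.0 tilt [-1.      0.0037  0.005 ] F [ 0.2 -0.1 -0.1] w 0.999 q6 0.64
  shift m [ 0.0213 -0.4627  0.1732] turn wx 12.0
```

View pics/cs13.png

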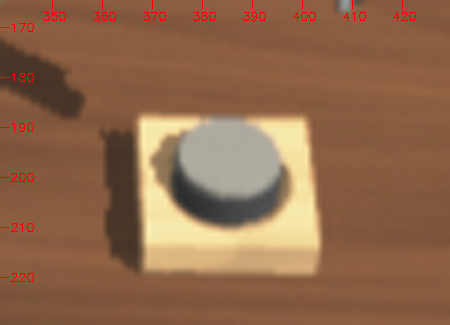

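View pics/ct13.png

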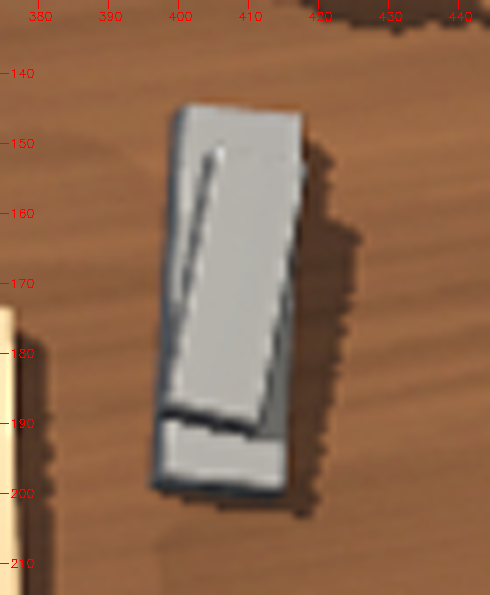

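View pics/cs13b.png

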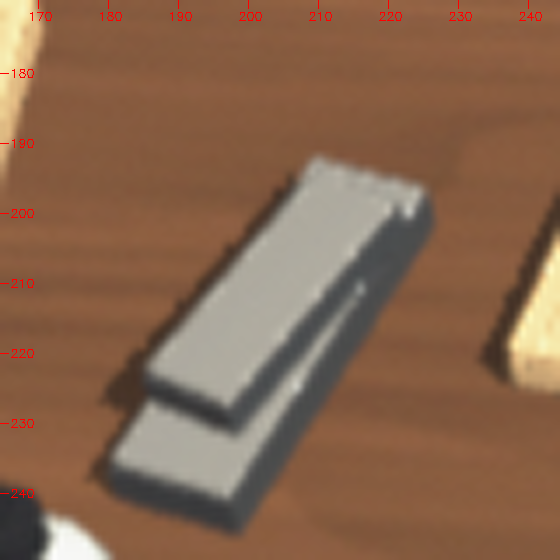

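Run:
```python
from h import *
a=ray("scene",[(185.3,221.8),(197.3,227.5),(221.3,198.7)],45)
b=ray("top",[(398.3,186.8),(411.2,189.8),(417,155),(404.6,151)],45)
f=lambda e:(round(np.degrees(np.arctan2(e[1],e[0]))%180,1),round(np.linalg.norm(e),1))
print(a.round(1),f(a[1]-a[0]),f(a[2]-a[1]),(a[0]+a[2])/2)
print(b.round(1),f(b[1]-b[0]),f(b[3]-b[0]),f(b[2]-b[1]))
print("far mid",(b[0]+b[1])/2)
```

```text
[[ 637.4 -191.1]
 [ 653.5 -155. ]
 [ 549.2 -114.6]] (np.float64(66.0), np.float64(39.6)) (np.float64(158.8), np.float64(111.8)) [ 593.34056539 -152.870391  ]
[[ 546.8 -115.5]
 [ 532.8 -150.1]
 [ 632.3 -187.5]
 [ 649.5 -154.3]] (np.float64(68.1), np.float64(37.3)) (np.float64(159.4), np.float64(109.8)) (np.float64(159.4), np.float64(106.3))
far mid [ 539.79887051 -132.81010082]
```

Run:
```python
from h import *
go(592.8,-152.9,140,69)
s=cv2.imread("pics/scene0.png")
pic("scene",s,125,160,180,220,8,"pics/mbs.png",10)
```

```text
t 15.4 pos [501.3 332.6 162.1] jaw 80.0 tilt [-1.      0.0037  0.005 ] F [ 0.2 -0.1 -0.1] w 0.999 q6 0.64
  shift m [ 0.0213 -0.4624  0.174 ] turn wx 11.0
```

View pics/mbs.png

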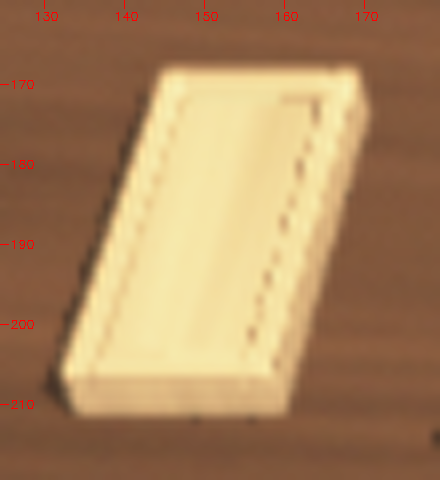

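>>> play_rows:
  motion:
    - [0,-0.463,0.173,11,0,0,-1]
    - [0,-0.463,0.173,11,0,0,-1]
    - [0,-0.463,0.173,11,0,0,-1]
    - [0,-0.463,0.173,11,0,0,-1]
    - [0,-0.463,0.173,11,0,0,-1]
    - [0,-0.463,0.173,11,0,0,-1]
    - [0,-0.463,0.173,11,0,0,-1]
    - [0,-0.463,0.173,11,0,0,-1]
    - [0,-0.463,0.173,11,0,0,-1]
    - [0,-0.463,0.173,11,0,0,-1]

```text
t: 16.4
ee_pos: [589.3, -156.7, 157.4]
eef_rot: [[-0.001, 0.358, 0.934], [0.0, 0.934, -0.358], [-1.0, -0.0, -0.001]]
contact_force: [1.4, 0.6, -0.1]
gripper_width: 1.001
```

>>> play_rows:
  motion:
    - [0.0,0,0,0,0,0,-1]
    - [0.04,0,0,0,0,0,-1]
    - [0.06,0,0,0,0,0,-0.8]
    - [0.06,0,0,0,0,0,-0.5]
    - [0.06,0,0,0,0,0,-0.5]
    - [0.06,0,0,0,0,0,-0.5]

```text
t: 17.0
ee_pos: [590.5, -154.3, 99.5]
eef_rot: [[0.002, 0.357, 0.934], [-0.001, 0.934, -0.357], [-1.0, 0.0, 0.002]]
contact_force: [0.6, 0.6, -0.4]
gripper_width: 0.748
```

Run:
```python
from h import *
w=ray("scene",[(144.5,168.5),(168.8,168.5),(158.8,206.5),(132.2,206)],25)
f=lambda e:round(np.degrees(np.arctan2(e[1],e[0]))%180,1)
print("mb",w.mean(0),f(w[3]-w[0]),f(w[2]-w[1]),f(w[1]-w[0]))
s=camera("scene")
pic("scene",s,155,130,245,250,5,"pics/cs14.png",10)
go(592.8,-152.9,35,69)
```

```text
mb [ 503.67923177 -330.09380238] 5.0 5.8 94.8
t 17.1 pos [ 590.6 -154.4   99.7] jaw 69.1 tilt [-1.     -0.      0.0022] F [ 0.1 -0.2 -0.4] w 0.748 q6 -0.01
  shift m [0.0647 0.0022 0.0014] turn wx 0.1
```

View pics/cs14.png

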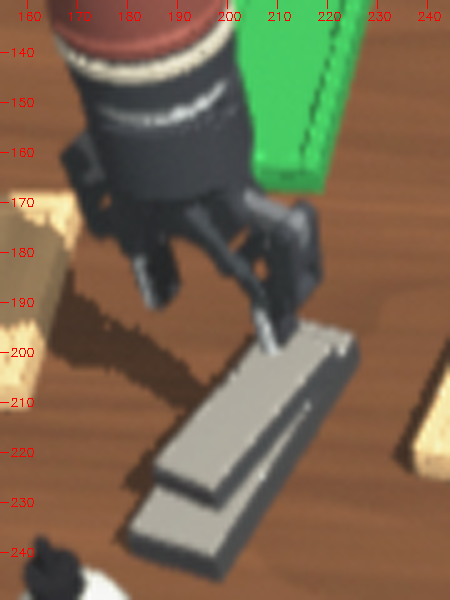

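>>> play_rows:
  motion:
    - [0.03,0.002,0.001,0,0,0,-0.5]
    - [0.055,0.002,0.001,0,0,0,-0.5]
    - [0.0645,0.002,0.001,0,0,0,-0.5]
    - [0.065,0.002,0.001,0,0,0,-0.5]
    - [0.065,0.002,0.001,0,0,0,-0.5]
    - [0.065,0.002,0.001,0,0,0,0]
    - [0.065,0.002,0.001,0,0,0,0.3]
    - [0.065,0.002,0.001,0,0,0,0.5]
    - [0.065,0.002,0.001,0,0,0,0.5]
    - [0.065,0.002,0.001,0,0,0,0.5]
  squeeze: 45

```text
t: 18.05
ee_pos: [592.3, -153.2, 34.9]
eef_rot: [[0.002, 0.358, 0.934], [-0.001, 0.934, -0.358], [-1.0, 0.0, 0.002]]
contact_force: [-1.7, -0.0, 6.9]
gripper_width: 0.455
```

Run:
```python
from h import *
go(592.8,-152.9,120,69)
```

```text
t 18.1 pos [ 592.3 -153.2   34.9] jaw 69.0 tilt [-1.      0.      0.0024] F [-1.7 -0.   6.9] w 0.455 q6 -0.01
  shift m [-0.0851  0.0005  0.0006] turn wx 0.0
```

h = 9.9 mm. Lifting.

>>> play_rows:
  motion:
    - [-0.005,0,0,0,0,0,0.5]
    - [-0.02,0,0,0,0,0,0.5]
    - [-0.045,0,0,0,0,0,0.5]
    - [-0.07,0,0,0,0,0,0.5]
    - [-0.085,0,0,0,0,0,0.5]
    - [-0.09,0,0,0,0,0,0.5]
    - [-0.09,0,0,0,0,0,0.5]

```text
t: 18.75
ee_pos: [591.6, -153.0, 123.9]
eef_rot: [[0.001, 0.358, 0.934], [-0.0, 0.934, -0.358], [-1.0, -0.0, 0.001]]
contact_force: [-0.2, -1.0, -2.6]
gripper_width: 0.45
```

Run:
```python
from h import *
s=camera("scene")
pic("scene",s,155,130,245,250,5,"pics/cs15.png",10)
go(502.5,-330.5,120,94.6)
```

```text
t 18.8 pos [ 591.1 -152.8  123. ] jaw 69.0 tilt [-1.e+00 -0.e+00 -3.e-04] F [ 0.2  0.1 -2.9] w 0.451 q6 -0.01
  shift m [ 0.003  -0.1977 -0.0191] turn wx -25.6
```

View pics/cs15.png

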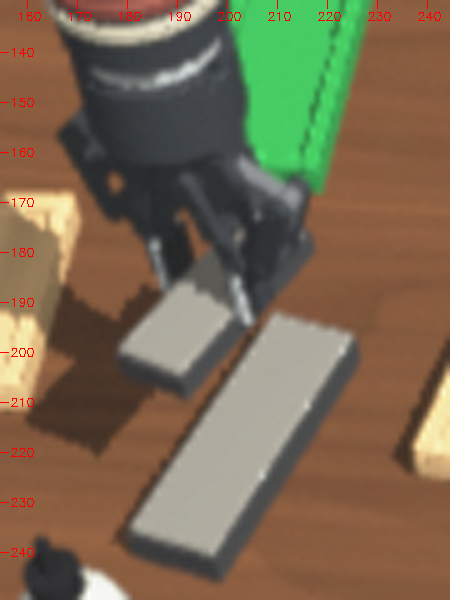

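>>> play_rows:
  motion:
    - [0,-0.012,-0.001,-2,0,0,0.5]
    - [0,-0.035,-0.003,-5,0,0,0.5]
    - [0,-0.065,-0.006,-9,0,0,0.5]
    - [0,-0.1,-0.01,-14,0,0,0.5]
    - [0,-0.135,-0.013,-18,0,0,0.5]
    - [0,-0.165,-0.016,-22,0,0,0.5]
    - [0,-0.188,-0.018,-24.5,0,0,0.5]
    - [0,-0.1975,-0.019,-25.6,0,0,0.5]
    - [0.02,-0.1975,-0.019,-25.6,0,0,0.5]
    - [0.045,-0.1975,-0.019,-25.6,0,0,0.5]

```text
t: 19.8
ee_pos: [502.7, -331.1, 77.5]
eef_rot: [[0.0, -0.08, 0.997], [-0.0, 0.997, 0.08], [-1.0, -0.0, 0.0]]
contact_force: [-0.2, 0.5, -2.8]
gripper_width: 0.449
```

>>> play_rows:
  motion:
    - [0.015,0,0,0,0,0,0.5]
    - [0.022,0,0,0,0,0,0.5]
    - [0.022,0,0,0,0,0,0.5]
    - [0.022,0,0,0,0,0,0.5]
    - [0.022,0,0,0,0,0,0.5]
    - [0.022,0,0,0,0,0,0.5]

```text
t: 20.4
ee_pos: [503.4, -330.8, 57.1]
eef_rot: [[0.001, -0.081, 0.997], [-0.001, 0.997, 0.081], [-1.0, -0.001, 0.001]]
contact_force: [0.5, 0.1, -2.0]
gripper_width: 0.455
```

Run:
```python
from h import *
s=camera("scene");t=camera("top")
pic("scene",s,110,120,200,220,5,"pics/cs16.png",10)
go(502.5,-330.5,27.9,94.6)
```

```text
t 20.5 pos [ 503.2 -330.7   56.9] jaw 94.6 tilt [-1.e+00 -7.e-04  7.e-04] F [ 0.7 -0.5 -2.2] w 0.450 q6 -0.78
  shift m [ 0.029   0.0003 -0.0007] turn wx 0.0
```

View pics/cs16.png

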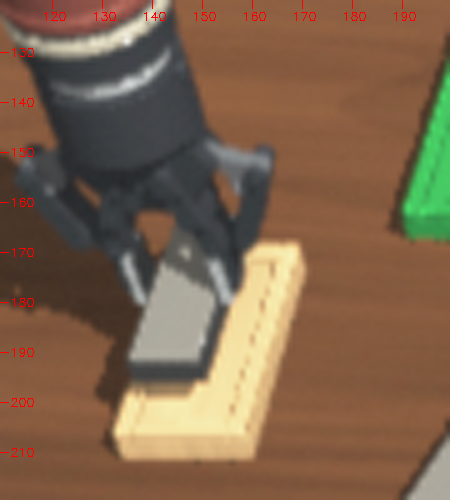

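Run:
```python
from h import *
w=ray("scene",[(135,192),(150.4,192.3)],67);m=w.mean(0);print(w,m-57.5*np.array([np.cos(np.radians(4.6)),np.sin(np.radians(4.6))]))
```

```text
[[ 564.29355863 -345.49015832]
 [ 561.83014031 -303.50451918]] [ 505.74706396 -329.1087769 ]
```

>>> play_rows:
  motion:
    - [0.01,-0.001,-0.001,0,0,0,0.5]
    - [0.018,-0.001,-0.001,0,0,0,0.5]
    - [0.024,-0.001,-0.001,0,0,0,0.5]
    - [0.027,-0.001,-0.001,0,0,0,0.5]
    - [0.029,-0.001,-0.001,0,0,0,0.5]
    - [0.029,-0.001,-0.001,0,0,0,0.5]
    - [0.029,-0.001,-0.001,0,0,0,0.5]

```text
t: 21.2
ee_pos: [501.5, -331.2, 27.9]
eef_rot: [[-0.001, -0.081, 0.997], [0.0, 0.997, 0.081], [-1.0, 0.0, -0.001]]
contact_force: [-5.0, 3.0, 8.2]
gripper_width: 0.45
```

Run:
```python
from h import *
s=camera("scene")
pic("scene",s,110,120,200,220,5,"pics/cs17.png",10)
go(502.5,-330.5,27.9,94.6)
```

```text
t 21.2 pos [ 501.5 -331.2   27.9] jaw 94.6 tilt [-1.e+00  5.e-04 -8.e-04] F [-5.8  2.7  6.9] w 0.455 q6 -0.79
  shift m [-0.      0.0006  0.0011] turn wx 0.0
```

View pics/cs17.png

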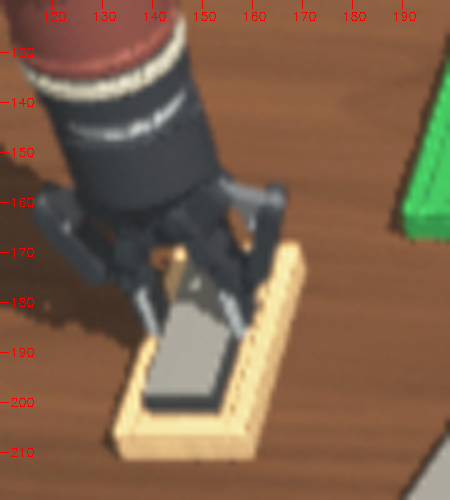

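On the floor (z 27.9 as predicted) and centred in the pocket. Releasing.

>>> play_rows:
  motion:
    - [-0.0005,0,0.0005,0,0,0,0.5]
    - [-0.0005,0,0.0005,0,0,0,0.5]
    - [-0.0005,0,0.0005,0,0,0,0]
    - [-0.0005,0,0.0005,0,0,0,-0.2]
    - [-0.001,0,0.0005,0,0,0,-0.4]
    - [-0.005,0,0.0005,0,0,0,-0.4]
    - [-0.03,0,0.0005,0,0,0,-0.6]
    - [-0.07,0,0.0005,0,0,0,-1]
    - [-0.11,0,0.0005,0,0,0,-1]
    - [-0.12,0,0.0005,0,0,0,-1]

```text
t: 22.25
ee_pos: [504.4, -333.1, 152.2]
eef_rot: [[0.005, -0.081, 0.997], [-0.004, 0.997, 0.081], [-1.0, -0.005, 0.005]]
contact_force: [0.0, -0.6, -0.5]
gripper_width: 1.002
```

Run:
```python
from h import *
s=camera("scene");t=camera("top")
pic("scene",s,120,155,180,220,6,"pics/cs18.png",10)
pic("top",t,375,130,445,215,7,"pics/ct18.png",10)
pic("scene",s,165,170,245,250,7,"pics/cs18b.png",10)
go(594,-156.5,120,75.8)
s0=cv2.imread("pics/scene0.png");t0=cv2.imread("pics/top0.png")
pic("scene",s0,230,160,300,235,7,"pics/bbs.png",10)
pic("top",t0,338,165,388,250,7,"pics/bbt.png",10)
```

```text
t 22.4 pos [ 503.6 -332.4  149.5] jaw 94.6 tilt [-1.     -0.0029  0.0029] F [-0.8 -0.  -0.9] w 1.000 q6 -0.79
  shift m [0.0293 0.1681 0.1043] turn wx 18.8
```

View pics/cs18.png

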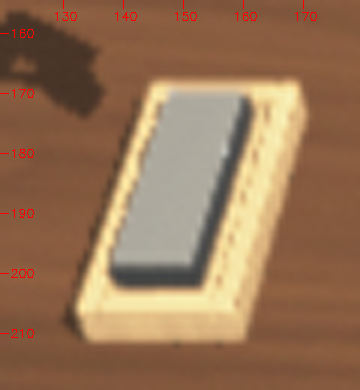

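View pics/ct18.png

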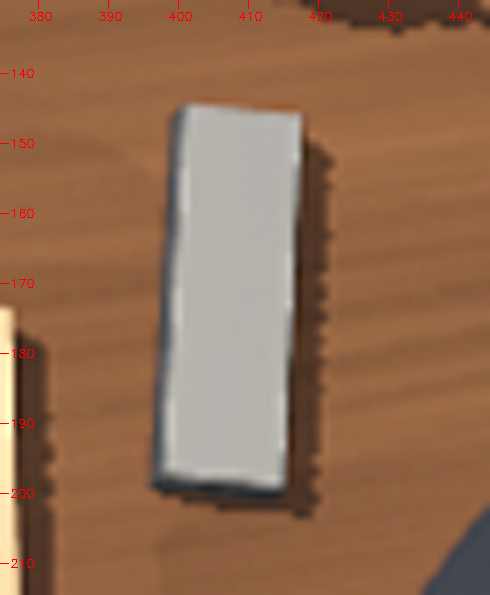

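View pics/cs18b.png

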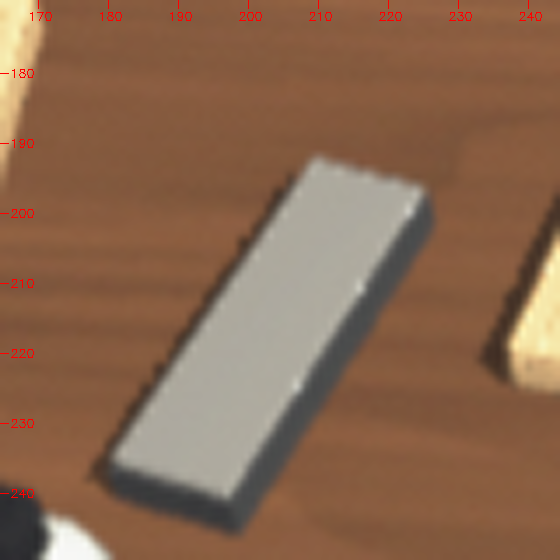

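View pics/bbs.png

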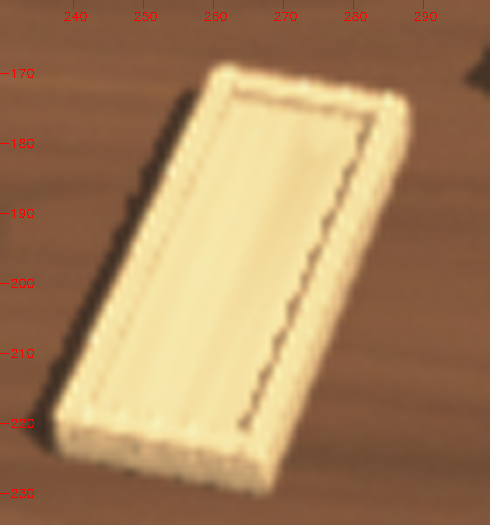

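View pics/bbt.png

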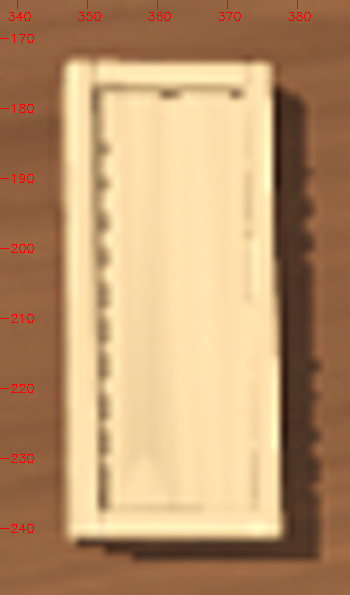

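Run:
```python
from h import *
f=lambda e:(round(float(np.degrees(np.arctan2(e[1],e[0]))%180),1),round(float(np.linalg.norm(e)),1))
for n,c,uv in(("stone","scene",[(209.5,192.3),(225,196.5),(197.3,240.7),(180.3,235.5)]),("stone","top",[(400.3,144.7),(417.5,145.8),(415,198.8),(397.3,197.8)]),
 ("base","scene",[(260.5,169),(287.7,174),(266.8,224.6),(237.3,219)]),("base","top",[(346.5,173.5),(376.3,173.5),(377.7,241),(347,241)])):
    w=ray(c,uv,25);print(n,c,w.mean(0).round(1),f(w[3]-w[0]),f(w[2]-w[1]),f(w[1]-w[0]))
```

```text
stone scene [ 595.7 -156.1] (165.6, 162.4) (166.2, 162.9) (75.6, 48.4)
stone top [ 593.1 -156.5] (165.8, 162.6) (165.7, 162.2) (77.9, 51.1)
base scene [510.   -6.4] (171.0, 195.9) (170.9, 194.5) (80.5, 83.3)
base top [508.9  -6.3] (171.1, 196.6) (170.8, 196.7) (81.7, 87.0)
```

```bash
python3 -c "
from h import *
go(594.4,-156.3,100,75.8)"
```

```text
t 22.4 pos [ 503.6 -332.4  149.5] jaw 94.6 tilt [-1.     -0.0029  0.0029] F [-0.8 -0.  -0.9] w 1.000 q6 -0.79
  shift m [0.0493 0.1683 0.1046] turn wx 18.8
```

>>> play_rows:
  motion:
    - [0,0.168,0.105,18.8,0,0,-1]
    - [0,0.168,0.105,18.8,0,0,-1]
    - [0,0.168,0.105,18.8,0,0,-1]
    - [0,0.168,0.105,18.8,0,0,-1]
    - [0.03,0.168,0.105,18.8,0,0,-1]
    - [0.07,0.168,0.105,18.8,0,0,-1]
    - [0.09,0.168,0.105,18.8,0,0,-1]
    - [0.09,0.168,0.105,18.8,0,0,-1]
    - [0.09,0.168,0.105,18.8,0,0,-1]
    - [0.09,0.168,0.105,18.8,0,0,-1]

```text
t: 23.35
ee_pos: [594.2, -156.0, 58.3]
eef_rot: [[0.001, 0.245, 0.97], [-0.001, 0.97, -0.245], [-1.0, -0.0, 0.001]]
contact_force: [0.2, -0.2, 0.4]
gripper_width: 0.996
```

Run:
```python
from h import *
s=camera("scene")
pic("scene",s,155,130,245,250,5,"pics/cs19.png",10)
go(594.4,-156.3,11,75.8)
```

```text
t 23.4 pos [ 594.4 -156.1   58.6] jaw 75.8 tilt [-1.0e+00 -3.0e-04  2.1e-03] F [ 0.1  0.4 -0.6] w 0.999 q6 -0.13
  shift m [ 0.0476 -0.0002 -0.0001] turn wx 0.0
```

View pics/cs19.png

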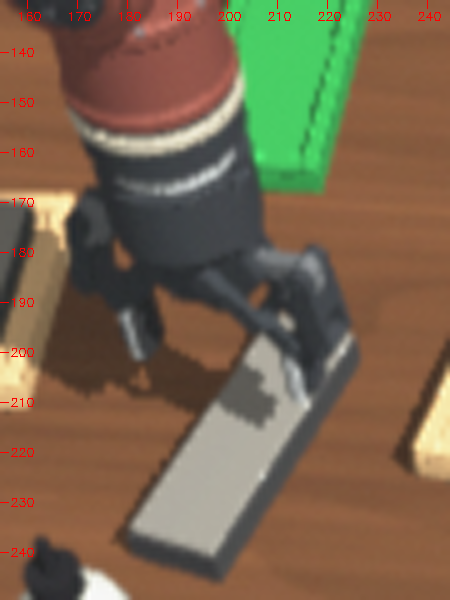

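>>> play_rows:
  motion:
    - [0.02,0,0,0,0,0,-1]
    - [0.038,0,0,0,0,0,-1]
    - [0.047,0,0,0,0,0,-1]
    - [0.0475,0,0,0,0,0,-1]
    - [0.0475,0,0,0,0,0,-1]
    - [0.0475,0,0,0,0,0,-0.5]
    - [0.0475,0,0,0,0,0,-0.1]
    - [0.0475,0,0,0,0,0,0.2]
    - [0.0475,0,0,0,0,0,0.2]
    - [0.0475,0,0,0,0,0,0.2]
  squeeze: 70

```text
t: 24.4
ee_pos: [594.2, -155.7, 11.0]
eef_rot: [[0.001, 0.245, 0.97], [-0.0, 0.97, -0.245], [-1.0, -0.0, 0.001]]
contact_force: [-1.1, 1.3, 7.3]
gripper_width: 0.588
```

```bash
python3 -c "
from h import *
go(594.4,-156.3,100,75.8)"
```

```text
t 24.4 pos [ 594.2 -155.7   11. ] jaw 75.8 tilt [-1.0e+00 -1.0e-04  1.5e-03] F [-1.1  1.3  7.3] w 0.588 q6 -0.13
  shift m [-0.089  -0.0005  0.0005] turn wx 0.0
```

>>> play_rows:
  motion:
    - [-0.005,0,0,0,0,0,0.2]
    - [-0.02,0,0,0,0,0,0.2]
    - [-0.045,0,0,0,0,0,0.2]
    - [-0.07,0,0,0,0,0,0.2]
    - [-0.085,0,0,0,0,0,0.2]
    - [-0.09,0,0,0,0,0,0.2]
    - [-0.09,0,0,0,0,0,0.2]

```text
t: 25.1
ee_pos: [593.6, -155.6, 100.0]
eef_rot: [[0.0, 0.245, 0.97], [-0.0, 0.97, -0.245], [-1.0, -0.0, 0.0]]
contact_force: [-1.2, -0.1, -4.8]
gripper_width: 0.583
```

Run:
```python
from h import *
s=camera("scene")
pic("scene",s,155,130,245,250,5,"pics/cs20.png",10)
go(509.5,-6.6,100,81)
```

```text
t 25.1 pos [ 593.1 -155.4   99.2] jaw 75.8 tilt [-1.e+00  1.e-04 -9.e-04] F [-0.1 -0.7 -5.1] w 0.586 q6 -0.13
  shift m [-0.0007  0.1239 -0.1175] turn wx -5.2
```

View pics/cs20.png

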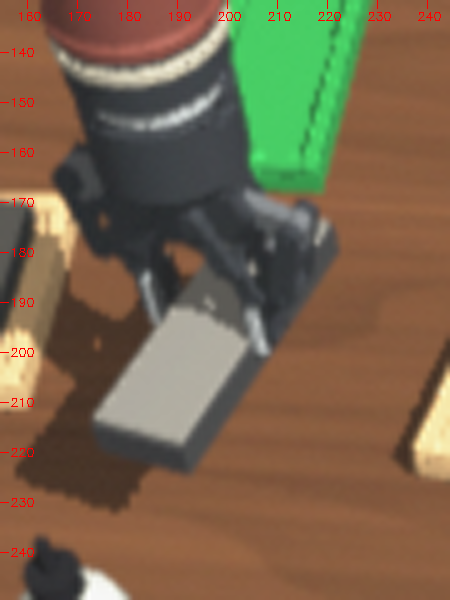

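>>> play_rows:
  motion:
    - [0,0.01,-0.0095,0,0,0,0.2]
    - [0,0.03,-0.0285,-1,0,0,0.2]
    - [0,0.055,-0.052,-2,0,0,0.2]
    - [0,0.08,-0.076,-3,0,0,0.2]
    - [0,0.102,-0.097,-4,0,0,0.2]
    - [0,0.118,-0.112,-5,0,0,0.2]
    - [0,0.124,-0.1175,-5.2,0,0,0.2]
    - [0.015,0.124,-0.1175,-5.2,0,0,0.2]
    - [0.035,0.124,-0.1175,-5.2,0,0,0.2]
    - [0.045,0.124,-0.1175,-5.2,0,0,0.2]

```text
t: 26.15
ee_pos: [508.8, -6.4, 53.1]
eef_rot: [[-0.002, 0.156, 0.988], [0.0, 0.988, -0.156], [-1.0, -0.0, -0.002]]
contact_force: [-0.6, -0.0, -5.2]
gripper_width: 0.586
```

>>> play_rows:
  motion:
    - [0,0,0,0,0,0,0.2]
    - [0,0,0,0,0,0,0.2]
    - [0,0,0,0,0,0,0.2]

```text
t: 26.45
ee_pos: [510.6, -6.8, 55.5]
eef_rot: [[0.001, 0.156, 0.988], [-0.0, 0.988, -0.156], [-1.0, -0.0, 0.001]]
contact_force: [0.3, 0.2, -4.2]
gripper_width: 0.586
```

Run:
```python
from h import *
s=camera("scene")
pic("scene",s,215,120,315,240,5,"pics/cs21.png",10)
go(509.5,-6.6,28,81)
```

```text
t 26.5 pos [510.6  -6.8  55.5] jaw 81.0 tilt [-1.     -0.      0.0012] F [-0.3 -0.2 -4.6] w 0.587 q6 -0.00
  shift m [ 0.0275 -0.     -0.0011] turn wx 0.0
```

View pics/cs21.png

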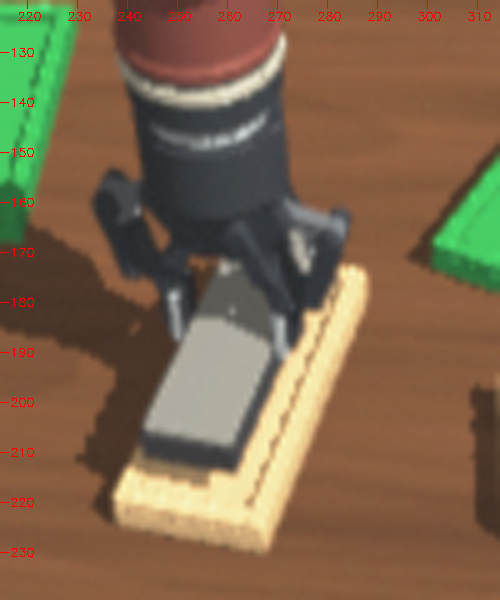

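Run:
```python
from h import *
w=ray("scene",[(243.2,206),(262,209.3)],69.5);m=w.mean(0);a=np.radians(-9);print(w,m-82.5*np.array([np.cos(a),np.sin(a)]))
```

```text
[[591.1208058  -43.2577744 ]
 [598.23188664   7.8855044 ]] [513.19205812  -4.78029163]
```

>>> play_rows:
  motion:
    - [0.008,-0.001,-0.0015,0,0,0,0.2]
    - [0.015,-0.001,-0.0015,0,0,0,0.2]
    - [0.02,-0.001,-0.0015,0,0,0,0.2]
    - [0.024,-0.001,-0.0015,0,0,0,0.2]
    - [0.0265,-0.001,-0.0015,0,0,0,0.2]
    - [0.0275,-0.001,-0.0015,0,0,0,0.2]
    - [0.0275,-0.001,-0.0015,0,0,0,0.2]
    - [0.0275,-0.001,-0.0015,0,0,0,0.2]

```text
t: 27.3
ee_pos: [508.1, -7.3, 28.0]
eef_rot: [[-0.0, 0.156, 0.988], [-0.0, 0.988, -0.156], [-1.0, -0.0, -0.0]]
contact_force: [-4.5, 0.5, 7.7]
gripper_width: 0.588
```

Run:
```python
from h import *
s=camera("scene")
pic("scene",s,215,120,315,240,5,"pics/cs22.png",10)
go(509.5,-6.6,28,81)
```

```text
t 27.4 pos [508.   -7.3  27.9] jaw 81.0 tilt [-1.e+00 -1.e-04 -2.e-04] F [-4.8 -0.4  7.2] w 0.585 q6 -0.00
  shift m [-0.0001  0.0009  0.0013] turn wx 0.0
```

View pics/cs22.png

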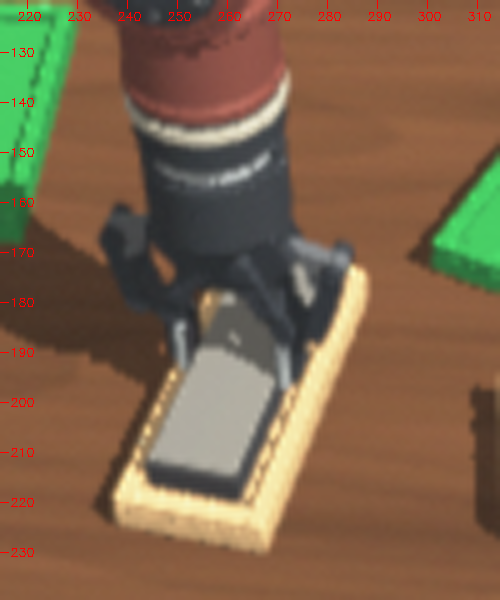

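On the floor (z 28.0 as predicted) and inside the pocket. Releasing.

>>> play_rows:
  motion:
    - [-0.0005,0,0.0005,0,0,0,0.2]
    - [-0.0005,0,0.0005,0,0,0,0.2]
    - [-0.0005,0,0.0005,0,0,0,-0.2]
    - [-0.0005,0,0.0005,0,0,0,-0.5]
    - [-0.001,0,0.0005,0,0,0,-0.7]
    - [-0.005,0,0.0005,0,0,0,-0.7]
    - [-0.03,0,0.0005,0,0,0,-0.8]
    - [-0.07,0,0.0005,0,0,0,-1]
    - [-0.12,0,0.0005,0,0,0,-1]
    - [-0.15,0,0.0005,0,0,0,-1]

```text
t: 28.35
ee_pos: [509.9, -7.6, 181.1]
eef_rot: [[0.004, 0.156, 0.988], [-0.001, 0.988, -0.156], [-1.0, -0.0, 0.004]]
contact_force: [1.2, 0.6, 0.3]
gripper_width: 1.001
```

>>> play_rows:
  motion:
    - [-0.05,0,-0.15,0,0,0,-1]
    - [-0.05,0,-0.15,0,0,0,-1]
    - [-0.05,0,-0.15,0,0,0,-1]
    - [-0.05,0,-0.15,0,0,0,-1]
    - [-0.05,0,-0.15,0,0,0,-1]
    - [-0.05,0,-0.15,0,0,0,-1]

```text
t: 28.95
ee_pos: [361.8, 15.7, 227.6]
eef_rot: [[0.002, 0.156, 0.988], [-0.0, 0.988, -0.156], [-1.0, -0.0, 0.002]]
contact_force: [-0.1, 0.3, 0.4]
gripper_width: 1.001
```

Run:
```python
from h import *
s=camera("scene");t=camera("top")
cv2.imwrite("pics/sF.png",s);cv2.imwrite("pics/tF.png",t)
pic("scene",s,120,155,420,240,2.66,"pics/csF.png",20)
pic("top",t,225,150,505,260,2.8,"pics/ctF.png",20)
go(400,0,200,81)
for n,i in(("scene",s),("top",t)):
    d=cv2.absdiff(i,cv2.imread(f"pics/{n}0.png")).max(2)
    if n=="scene": print("bottle",d[235:290,150:195].max(),"grinder",d[140:228,460:545].max())
    else: print("bottle",d[85:128,390:420].max(),"grinder",d[205:325,90:170].max())
```

```text
t 29.1 pos [361.6  15.7 227. ] jaw 81.0 tilt [-1.e+00  0.e+00 -1.e-04] F [ 0.4 -0.1 -0.2] w 1.002 q6 -0.00
  shift m [ 0.027  -0.0095  0.0403] turn wx 0.0
bottle 91 grinder 7
bottle 5 grinder 6
```

View pics/csF.png

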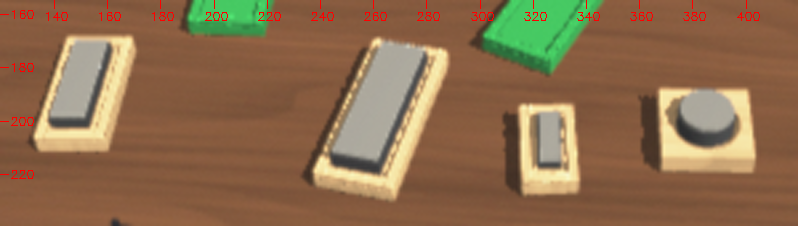

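View pics/ctF.png

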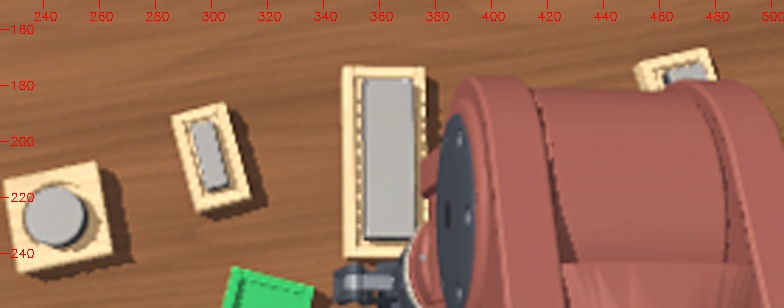

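Both views show all four stones flat in their pockets. The bottle and grinder are unchanged in the top view; the scene-view difference near the bottle is probably the removed bench stone, which overlapped the corner of that crop (around (190,240)).

```bash
python3 -c "
from cell import *
hand_in()"
```

```text
the job is handed in; nothing more can be done
```

The four stones are off the pile, taken from the top (pocket, round, medium, bench), and each now lies light side up in its own pale base. I handed the job in at about 29 s; it reported no verdict.

- **Seating:** each stone touched down at the tool height expected for its pocket floor, to within about 0.1 mm, with 7–15 N of contact before I eased off and opened the gripper. The pictures taken after the last release show every stone flat in its pocket. In the top view the medium base was mostly hidden by the arm, so that one rests on the scene view.
- **Pocket stone:** it first touched down about 3.6 mm off centre. I raised it slightly and shifted it about 4 mm before letting go.
- **Grinder and bottle:** both look unmoved. The grinder matched the first picture in both views and the bottle matched in the top view. The scene-view check at the bottle showed a large change. I put that down to the bench stone having been in the corner of that crop, but did not check it further.
- **Camera disagreement:** the two cameras differed by about 1–3 mm on stone and base positions, so I used compromise values, which kept the stones inside the 6 mm clearance.

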